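# Press a badge together and hold the lever down

### The arm

A 7-joint arm with a two-finger parallel gripper is mounted at the origin on the work surface. World frame = base frame: x ahead of the robot, y to its left, z up, the work surface at z = 0. Lengths are in mm, angles in rad, forces in N, time in s.
With the tool pointing down it reaches from about 400 to 750 mm from the base axis. Payload 19.5 kg.
Tool frame: the origin (TCP) lies at the very end of the fingers, on their centre line; the grasp point (between the pads) lies bot.hold_point_z behind it (bot.hold_point_z is the distance from the TCP to the grasp point, in mm); z points along the fingers, x is the direction in which the jaws open and shut, and the axes are right-handed (so a half turn about z gives the same grasp; the last joint's range is limited). The gripper opens to 85 mm and grips with 20 to 120 N. Pads are 22 mm wide; open, the fingers measure 114 mm over their backs; the gripper's body (76 mm by 85 mm) begins 54 mm behind the grasp point. The pads swing forward as they close: fully open they stand 13 mm farther back than shut.
Start: joints at [-1.179, 0.707, -0.028, 1.485, 0.022, 0.951, -0.075], TCP at [241.67, 521.719, 231.268] pointing down, gripper open.
Joint ranges: [-2.71, 2.71], [-0.32, 2.16], [-1.57, 1.52], [0, 2.45], [-1.46, 4.6], [0, 2.02], [-2.83, 2.83]. Speed limits (rad/s): [1.89, 1.89, 2.57, 2.57, 3.01, 3.01, 3.01].

### API

Orientations are given as a rotation vector (axis times angle).
In Python, from bench import monitor, cams, job, finder, bot gives the robot as it stands. The module is installed in compiled form; this text tells all that it offers.
- The arm moves only by the shell command python3 -m creep 'ROWS' [FORCE]. ROWS is JSON, a list of rows, each an object with "claw": the opening, from 0 (shut) to 1 (fully open); "offset": the shift along the world's x, y, z in m, a list of three; "spin": the turn about the world's z in rad. A call has 1 to 10 rows; each row is the pose to reach, as a shift and turn from the pose commanded when the call began; what a row does not reach only later rows make up. A row lasts 1/10 s, in which the tool goes at most 50 mm and 8.59 degrees, less where a joint would pass 70% of its speed; a pose out of reach is approached as far as the arm can. A call with a gripper value outside its range is refused whole. The fingers move at their own pace and stop on an object; FORCE is the grip in N (left out, the last holds). Time passes only in rows, so rows that repeat a pose let the fingers close. It gives the time, the measured TCP pose, the force and the opening at its end, in the units of the state.
- monitor.observe(): the state, without advancing time (a new reading comes with each control period).
- cams.get_image(name): name is "side" or "top"; returns the picture (420x560x3 uint8, red, green, blue); there is no depth.
- cams.camera_params(name): a dict with "fx", "fy", "cx", "cy" (pixels), "eye" and "orientation" of the camera in the world. Camera axes: x right, y down, z forward; pixel columns grow to the right and rows downward; lengths in mm; the calibration is good to about 2 mm. A picture is of the moment at which its call begins. camera_params takes no time and is no camera call.
- job.close_job(): hands the job in, once; it reports no verdict.
Trained networks look in the newest picture that a camera, given by its name, has taken for a name from the list of things; names that differ only in an ending like _2 or _b are one class to them, and where a whole thing is asked for, a point or a joint stands for the part that bears it (a point fixed in the world has none). Each returns a list of dicts, best first, with "confidence" (0 to 1); they miss things now and then, are a little off and sometimes report something else, mostly with a low value. They report only what shows in the picture. A call takes as long as a camera call. They do not tell look-alikes from the thing itself.
- finder.recognise(camera, query): "box" ([centre column, centre row, width, height] in pixels, round what is visible of it).
- finder.tip_of(camera, query): "centre" ([column, row] in pixels: a listed point, or the origin of a listed thing).
The state is a dict: "time": time; "joints": joint angles; "joint_velocities": joint speeds; "joint_torque": joint torques, N m; "position": TCP position; "tool_rot": TCP orientation; "wrist_force": force on the tool from outside, world axes, zero at the start; "moment": the same for the moment, N m; "opening": finger opening in mm.
Only numpy, scipy, OpenCV 4.12 (cv2) and the standard library are available. Lean on these libraries where they do the work, as an engineer would, in place of code of your own. Each camera call takes 0.05 s, during which the arm holds its last target.

### The job

Lift the formed badge out of the die block, seat it the same way up in the round nest of the press's pulled-out tray, and push the tray fully home. Then pull the lever right down by its ball and keep it down on its stop, so that the foot stays pressed on the badge while the glue grabs: finish while still holding the ball down, do not let go. Leave everything else on the bench where it is.

Things in the scene. Friction and masses are not known exactly. Their poses are not given: they have to be found in the camera images.
- badge_center (a point): the round metal badge: 44 mm diameter, 15 mm thick, about 45 g (30 to 65 g), domed printed face down, flat white back with a dark magnet up; its edge is upright from 5 to 13.5 mm above its underside. This point is its centre, 7.5 mm above its underside; z is up through the back. It starts lying in the die's cavity.
- die: the steel die block the badge lies in: 100 x 100 mm block, top face 40 mm above the bench, on a 130 (x) x 110 (y) x 10 mm foot; fixed. Origin on the bench under its centre. Round cavity in the middle of the top face: 46 mm wide, 5 mm deep, so the badge stands 10 mm proud.
- spare_die: a like die block, empty, with a wider (60 mm) cavity; fixed, not used. Origin on the bench under its centre.
- press: the badge press, fixed to the bench, painted grey: base 310 x 140 x 20 mm, column at the back, head 74 mm wide with its underside 150 mm and its top 250 mm above the bench. Origin on the bench under the axis of the ram; -x is its front, from which the tray slides out; +z up. The head's front face is 28 mm in front of the ram axis. The ram slides down out of the head when the lever is pulled.
- tray (a joint): how far the tray is pulled out to the front, m: 0 = fully home against its stop, nest under the ram; 0.12 = fully out. It slides along the press's x axis with about 2 N of friction and stays where it is left.
- nest (a point): centre of the floor of the round nest in the tray: 47 mm wide, 5 mm deep with a 1.5 mm chamfer at its mouth; floor 33 mm and tray's top face 38 mm above the bench. Tray plate 90 (x) x 100 (y) mm about it. Moves with the tray. z up.
- tray_knob (a point): middle of the grip of the tray's upright black knob, a 22 mm diameter post standing 100 mm in front of the nest; this point is 58 mm above the bench, the knob's top 78 mm, the strip it stands on 33 mm. Moves with the tray.
- lever (a joint): turn of the press's lever, rad: 0 = up at rest (62 degrees above level, leaning to the front), 1.134 = fully down on its stop (3 degrees below level). A return spring throws it up again when let go: about 3 N at the ball at the top to 8 N at the bottom. The ram goes down 22 mm per rad; with a badge in the nest the foot meets it at about 0.82 rad and its spring takes up the rest.
- lever_ball (a point): the black ball, 32 mm diameter, on the end of the lever; this point is its centre, 160 mm from the pivot, straight along a 12 mm steel rod. At rest about 331 mm above the bench, fully down about 182 mm. It swings in a plane parallel to the press's x and z axes, 108 mm to the press's -y side, forward and down. Nothing stands on either side of it (70 mm to the head).
- lever_pivot (a point): the lever's turning axis (along the press's y) in the plane of the ball, 190 mm above the bench and 25 mm behind the ram axis.
- foot: the steel pressing foot under the ram, 36 mm diameter, sprung by up to 12 mm (5 N preload, 2.5 N/mm); its underside is 66 mm above the bench with the lever up. This origin lies on the ram axis 66 mm below that underside.
- glue: bystander, loose: white glue bottle, 44 dia x 115 mm tall; origin at the middle of its underside.
- tape_roll: bystander, loose: roll of tape lying flat, 90 mm outside diameter, 24 mm high; origin at the middle of its underside.
- screwdriver: bystander, loose: screwdriver lying flat, 150 mm long; origin at the middle of its underside.
- pen_cup: bystander, loose: dark metal pen cup, 72 mm diameter, about 150 mm tall with its pens; origin at the middle of its underside.
- stapler: bystander, loose: desk stapler, 140 x 34 x 52 mm; origin at the middle of its underside.
- shell_stack: bystander, loose: stack of blank badge shells, 59 mm diameter, 38 mm high; origin at the middle of its underside.
- back_tin: bystander, loose: open steel tin of back plates, 110 x 80 x 35 mm; origin at the middle of its underside.
Things that resemble listed ones, but are neither listed nor needed, are in the scene too. What is shaped like the die but turquoise is not meant.

How it is judged (in metres and radians):
On the way, in this order (a step that is already met when the one before it is completed fails the run):
1. the badge is lifted clear of the die (z of badge_center in the frame of die above 0.065 m), for 0.1 s.
2. the badge is seated in the nest of the tray, still pulled out, and released (horizontal distance between badge_center and nest below 0.0035 m and z of badge_center in the frame of nest between 0.0045 and 0.01 m and angle between badge_center's own z axis and vertical below 0.07 rad and contact force between the fingers and badge below 0.05 N and value of joint tray above 0.06 m), for 0.2 s.
3. the tray is fully home with the badge in its nest and the lever still up (horizontal distance between badge_center and nest below 0.0035 m and z of badge_center in the frame of nest between 0.0045 and 0.01 m and angle between badge_center's own z axis and vertical below 0.07 rad and value of joint tray below 0.003 m and value of joint lever below 0.3 rad), for 0.2 s.
At the end, for the whole second after the job is handed in: The badge lies flat and the same way up in the nest (within 3.5 mm of its centre), the tray is home within 3 mm, and the robot itself is holding the lever's ball down within 0.044 rad (2.5 degrees) of the stop, so that the foot presses on the badge with more than 10 N, through the last second (horizontal distance between badge_center and nest below 0.0035 m and z of badge_center in the frame of nest between 0.0045 and 0.01 m and angle between badge_center's own z axis and vertical below 0.07 rad and value of joint tray below 0.003 m and value of joint lever above 1.09 rad and contact force between foot and badge above 10 N and contact force between any of the fingers, the arm and lever above 1.5 N and velocity of joint lever below 0.1 rad/s and contact force between the fingers and badge below 0.05 N); the arm keeps its last pose, push and grip.
It fails at once if a bystander is moved by more than 30 mm (distance of any of glue, tape_roll, screwdriver, pen_cup, stapler, shell_stack, back_tin from where it was at the start of the episode above 0.03 m).
It also fails if it takes over 72 s, if anything falls off the work surface, if the arm or the gripper's body presses on something with over 40 N, if the wrist force passes 120 N, or if a joint passes its speed limit or range.

## Working session

There is one attempt and no reset: what is moved stays moved. The work goes in short steps, Python scripts to look and compute and a shell command to move; the robot and the scene stay as the last step left them, time stands still between calls to the robot, and variables do not carry over. Pictures are saved under pics/ and viewed, and the job is handed in when it is done.

```bash
ls; mkdir -p pics; python3 - <<'E'
from bench import monitor,cams,bot
import cv2
print(monitor.observe(), bot.hold_point_z)
for n in("side","top"):
    cv2.imwrite(f"pics/{n}0.png",cams.get_image(n)[:,:,::-1]); print(n,cams.camera_params(n))
E
```

```text
pics
{'time': 0.0, 'joints': array([-1.17869526,  0.70707296, -0.02761818,  1.4849856 ,  0.02199286,
        0.95090726, -0.07553094]), 'joint_velocities': array([-0.00050426, -0.00040189, -0.00090241,  0.00041399,  0.00027332,
        0.00013904,  0.00149349]), 'joint_torque': array([ 1.22301490e-04, -8.83209372e+01,  1.23459287e+00, -2.36157435e+01,
        1.69496716e-02,  6.66010616e-03, -6.19616094e-05]), 'position': array([241.57521809, 521.50552373, 230.84785962]), 'tool_rot': array([ 2.64697717e+00,  1.69096000e+00, -1.39336584e-03]), 'wrist_force': array([-0.65975642, -0.02298329, -0.22484492]), 'moment': array([-0.03824241, -0.02210539, -0.03477587]), 'opening': 85.68591620340732} 18.700000000000003
side {'fx': 428.1249437980678, 'fy': 428.1249437980678, 'cx': 273.6713510538533, 'cy': 212.15675230284975, 'eye': array([-104.13418278, -743.62061147,  903.12465993]), 'orientation': array([-2.09127076,  0.7653956 , -0.36900463])}
top {'fx': 379.35565814923103, 'fy': 379.35565814923103, 'cx': 281.1712653670713, 'cy': 207.32536964352718, 'eye': array([ 357.98897961,  -19.7845384 , 1273.8378245 ]), 'orientation': array([-2.17535423,  2.14371539, -0.15977029])}
```

View pics/side0.png

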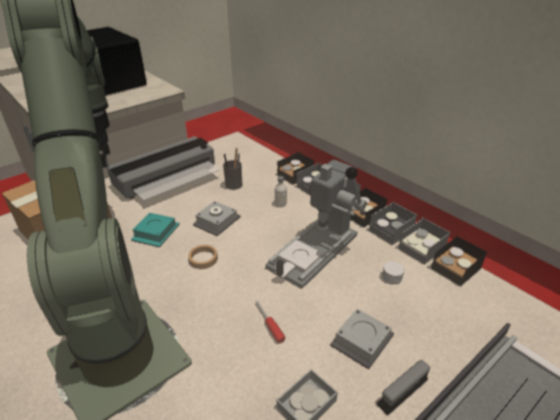

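View pics/top0.png

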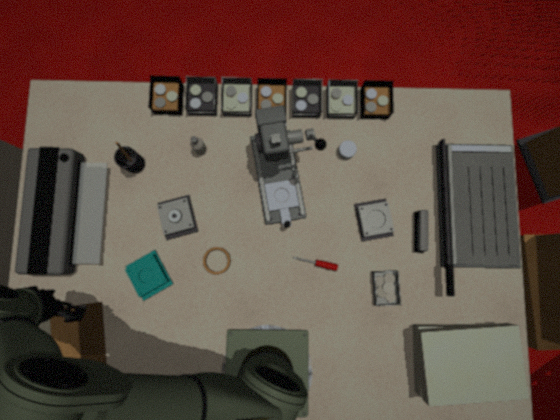

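The side view shows the grey die with the badge at about (217,217). The turquoise look-alike is at (155,229), the empty spare die at (363,337), and the press with its tray out at about (320,225), ball at (352,173). In the top view the die is at (177,216), turquoise at (149,276), spare at (375,219), the nest near (281,196), knob near (286,224) and ball near (320,144).

```bash
cat > h.py <<'E'
import numpy as np, cv2
from scipy.spatial.transform import Rotation as R
from scipy.optimize import least_squares
from bench import monitor,cams,job,finder,bot
P={n:cams.camera_params(n) for n in("side","top")}
def proj(n,X):
    p=P[n]; Xc=(np.atleast_2d(X)-p["eye"])@R.from_rotvec(p["orientation"]).as_matrix()
    return np.c_[p["fx"]*Xc[:,0]/Xc[:,2]+p["cx"],p["fy"]*Xc[:,1]/Xc[:,2]+p["cy"]]
def atz(n,uv,z):
    p=P[n]; d=R.from_rotvec(p["orientation"]).as_matrix()@np.array([(uv[0]-p["cx"])/p["fx"],(uv[1]-p["cy"])/p["fy"],1])
    return p["eye"]+d*(z-p["eye"][2])/d[2]
def crop(n,u,v,w,name,s=8,img=None):
    im=cams.get_image(n) if img is None else img
    c=im[max(0,v-w):v+w,max(0,u-w):u+w,::-1]
    cv2.imwrite("pics/"+name,cv2.resize(c,None,fx=s,fy=s,interpolation=cv2.INTER_CUBIC)); return im
E
python3 - <<'E'
from h import *
zs=dict(badge_center=42.5,die=0,nest=33,tray_knob=58,lever_ball=331,press=0,spare_die=0)
for n in("side","top"):
    cams.get_image(n)
    for q,z in zs.items():
        for d in finder.tip_of(n,q)[:3]:
            print(n,q,np.round(d["centre"],1),round(d["confidence"],2),np.round(atz(n,d["centre"],z),1))
im=crop("side",217,217,35,"c_side_die.png"); im=crop("side",315,215,60,"c_side_press.png",6,im)
im=crop("top",177,216,35,"c_top_die.png"); crop("top",285,170,70,"c_top_press.png",5,im)
print(monitor.observe()["time"])
E
```

```text
side badge_center [217.  210.8] 0.66 [497.2 302.8  42.5]
side die [155.7 232.1] 0.82 [301.2 388.    0. ]
side die [221.1 219.9] 0.76 [507.5 299.6   0. ]
side die [216.1 210.9] 0.64 [524.1 356.1   0. ]
side nest [296.4 254.3] 0.69 [560.9 -32.2  33. ]
side tray_knob [278.  265.4] 0.77 [470.2 -53.4  58. ]
side tray_knob [204.3 260.9] 0.55 [320.1 100.5  58. ]
side lever_ball [348.3 172.3] 0.67 [ 647.1 -129.   331. ]
side press [319.3 245.1] 0.7 [671.9 -20.5   0. ]
side spare_die [360.8 340.2] 0.88 [ 491.5 -351.4    0. ]
side spare_die [276.6 267.4] 0.3 [500.7 -10.    0. ]
side spare_die [350.1 172. ] 0.23 [1089.   223.3    0. ]
top badge_center [172.4 215. ] 0.45 [491.9 316.2  42.5]
top die [148.7 274.6] 0.67 [298.  395.3   0. ]
top die [176.3 218.7] 0.65 [484.2 314.1   0. ]
top die [200.7 148.6] 0.44 [728.2 242.5   0. ]
top nest [280.4 195.2] 0.68 [564.4 -34.1  33. ]
top tray_knob [288.  223.4] 0.9 [468.7 -59.6  58. ]
top tray_knob [176.  219.8] 0.37 [474.9 299.7  58. ]
top lever_ball [321.4 143.5] 0.7 [ 651.1 -134.2  331. ]
top lever_ball [276.9 163.5] 0.25 [596.5 -20.6 331. ]
top press [310.2 136.3] 0.73 [ 779.2 -135.3    0. ]
top press [274.1 163.5] 0.6 [680.  -11.3   0. ]
top spare_die [279.7 192.4] 0.62 [579.5 -32.    0. ]
top spare_die [371.5 220.8] 0.57 [ 487.1 -344.1    0. ]
1.0
```

View pics/c_side_die.png

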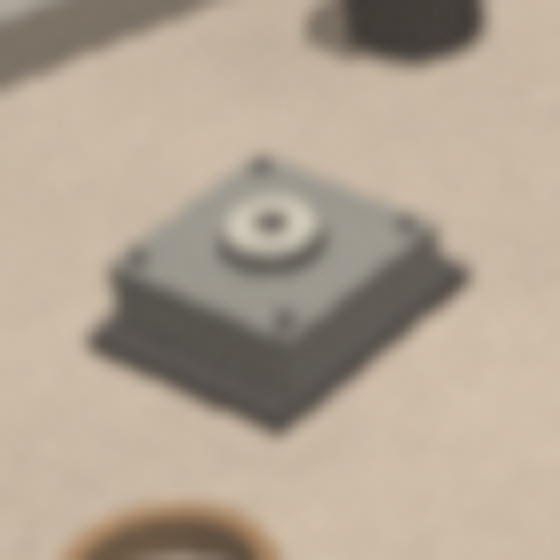

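View pics/c_side_press.png

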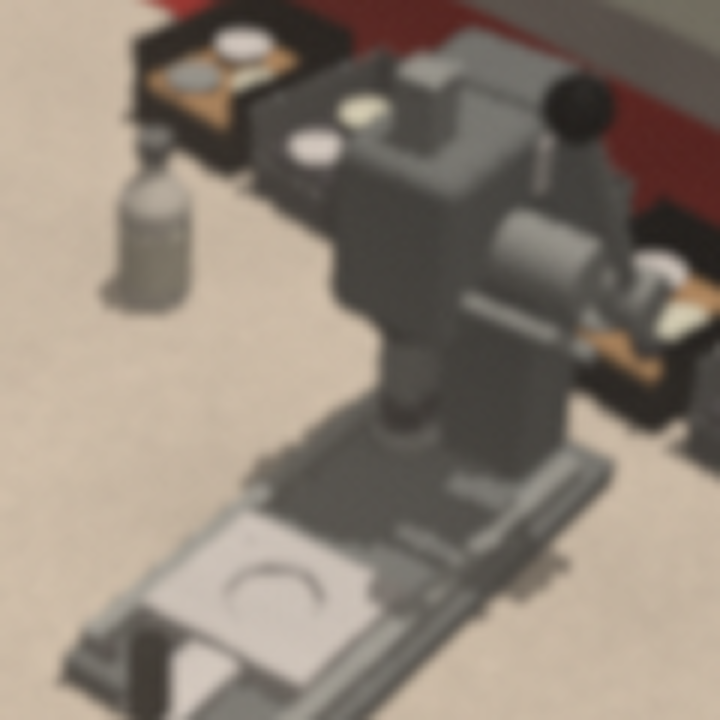

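View pics/c_top_die.png

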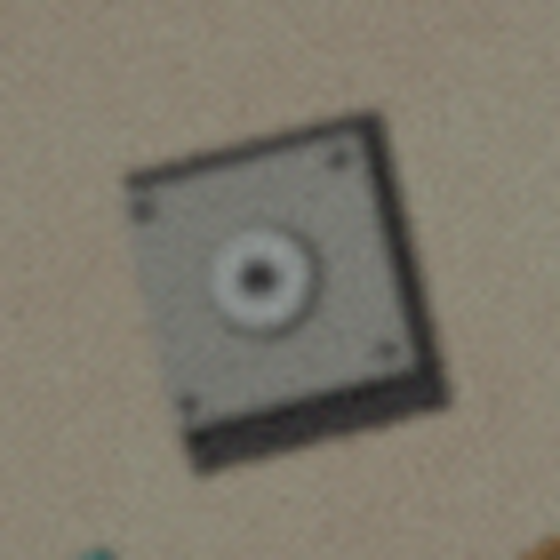

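View pics/c_top_press.png

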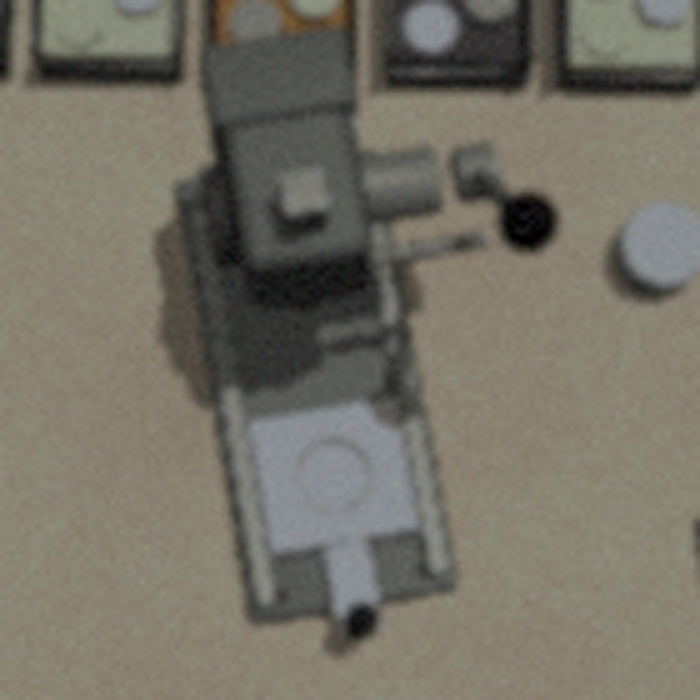

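The grey die at top (174,215) / side (215,210) carries the white-backed badge with its dark magnet, so it is the one meant. The turquoise one at top (149,276) and the empty wide-cavity one at top (375,219) are excluded; the crop confirms this. Next I'll measure the points more finely.

```bash
cat >> h.py <<'E'
def avg(n,k=3): return np.mean([cams.get_image(n).astype(float) for _ in range(k)],0)
def blob(g,u,v,w,thr,dark):
    u,v=int(u),int(v)
    s=g[v-w:v+w+1,u-w:u+w+1]; m=((s<thr) if dark else (s>thr)).astype(np.uint8)
    n,l,st,c=cv2.connectedComponentsWithStats(m)
    yy,xx=np.mgrid[0:s.shape[0],0:s.shape[1]]
    i=min(range(1,n),key=lambda i:np.hypot(*(c[i]-w))-0.02*st[i,4]) 
    wt=np.where(l==i,np.abs(s-thr),0)
    return np.array([u-w+(wt*xx).sum()/wt.sum(),v-w+(wt*yy).sum()/wt.sum()]),st[i,4]
def fitxy(z,obs):
    f=lambda q:np.concatenate([(proj(n,[q[0],q[1],z])[0]-uv) for n,uv in obs.items()])
    r=least_squares(f,[500,0]); return r.x,np.round(r.fun,2)
def fitxyz(obs):
    f=lambda q:np.concatenate([(proj(n,q)[0]-uv) for n,uv in obs.items()])
    r=least_squares(f,[500,0,50]); return r.x,np.round(r.fun,2)
E
python3 - <<'E'
from h import *
G={n:avg(n) for n in("side","top")}
np.savez("g0.npz",**G)
g={n:cv2.cvtColor(G[n].astype(np.float32),cv2.COLOR_RGB2GRAY) for n in G}
np.set_printoptions(linewidth=250)
print(np.round(g["top"][205:226,163:186]).astype(int))
print(np.round(g["side"][198:222,203:229]).astype(int))
print("ball top");print(np.round(g["top"][135:153,310:332]).astype(int))
print("ball side");print(np.round(g["side"][163:184,340:364]).astype(int))
E
```

```text
[[116 116 115 116 114 116 115 114 116 117 115 117 116 117 119 120 119 118 118 121 116 122 120]
 [118 117 115 115 117 118 116 115 116 115 117 116 118 120 116 119 121 118 122 120 118 119 120]
 [116 116 113 115 115 115 117 115 115 116 116 115 117 117 117 118 118 119 119 118 118 121 122]
 [117 116 116 118 117 116 117 116 114 115 115 112 112 109 112 113 114 120 120 119 119 117 118]
 [115 118 117 114 116 116 116 116 116 114 117 114 114 107 105 105 108 112 118 117 117 118 119]
 [117 114 120 116 116 115 117 121 123 124 130 132 130 123 117 103  97 102 111 117 119 118 118]
 [115 116 117 117 116 114 121 126 133 136 136 142 140 139 132 117  98  93 103 113 118 117 119]
 [119 117 120 115 116 119 124 134 141 137 135 132 135 139 140 132 113  93  94 106 117 115 119]
 [117 116 116 117 114 115 130 138 135 127 112 105 120 130 142 141 124 102  90 103 114 118 119]
 [118 117 117 116 114 121 134 140 129 105  78  72  85 112 131 140 134 106  88  98 115 118 118]
 [115 116 115 114 118 123 138 139 119  87  57  51  67  91 124 139 134 114  90  96 115 120 117]
 [115 116 116 113 114 124 138 138 122  87  64  56  72  
[... 6502 characters left out ...]
1  52]
 [114 111 106 101 100 102  94  70  47  37  35  34  36  39  43  48  50  51  52  52  52  52  51  51]
 [109 104  98  93 100 114 109  84  58  47  43  43  44  50  56  58  56  53  51  52  51  52  51  52]
 [102  95  87  84  97 111 105  83  65  57  55  53  56  62  66  66  60  54  52  52  52  51  51  51]
 [ 92  83  77  77  90 101  95  78  67  64  62  61  63  67  70  69  62  55  52  51  52  52  51  51]
 [ 81  75  71  74  88  97  90  75  67  64  64  64  65  68  70  72  67  58  54  52  52  51  52  51]
 [ 73  70  69  75  89  96  88  73  66  65  64  64  65  68  70  73  71  65  58  55  53  51  52  52]
 [ 69  68  68  76  91  97  86  72  65  65  65  64  65  66  69  73  73  70  64  59  55  53  52  52]]
```

```bash
python3 - <<'E'
from h import *
Z=np.load("g0.npz"); g={n:cv2.cvtColor(Z[n].astype(np.float32),cv2.COLOR_RGB2GRAY) for n in Z}
m={"top":blob(g["top"],174,215,4,105,True)[0],"side":blob(g["side"],215,209,3,165,True)[0]}
print("magnet",m,fitxy(50,m),[atz(n,m[n],50)[:2].round(1) for n in m], fitxyz(m))
b={"top":blob(g["top"],320,144,8,50,True)[0],"side":np.array([351.2,172.8])}
print("ball",b,fitxyz(b),[atz(n,b[n],331)[:2].round(1) for n in b])
for n,(u,v) in dict(top=(286,224),side=(279,267)).items():
    crop(n,u,v,20,f"knob_{n}.png",14,Z[n].astype(np.uint8))
crop("top",281,195,26,"nest_top.png",14,Z["top"].astype(np.uint8))
crop("side",298,254,26,"nest_side.png",14,Z["side"].astype(np.uint8))
E
```

```text
magnet {'top': array([173.86052717, 215.34041128]), 'side': array([215.42030564, 209.31751249])} (array([491.63944003, 307.75167843]), array([ 0.54, -0.49, -0.78, -0.31])) [array([490. , 309.4]), array([492.7, 304.5])] (array([492.26242099, 308.93257961,  47.57904675]), array([ 0.38, -0.6 , -0.75,  0.05]))
ball {'top': array([319.88408022, 143.99737565]), 'side': array([351.2, 172.8])} (array([ 652.29943436, -131.95787   ,  328.14803411]), array([ 0.52, -0.62, -0.79,  0.21])) [array([ 649.7, -130.3]), array([ 650.8, -135.6])]
```

View pics/nest_top.png

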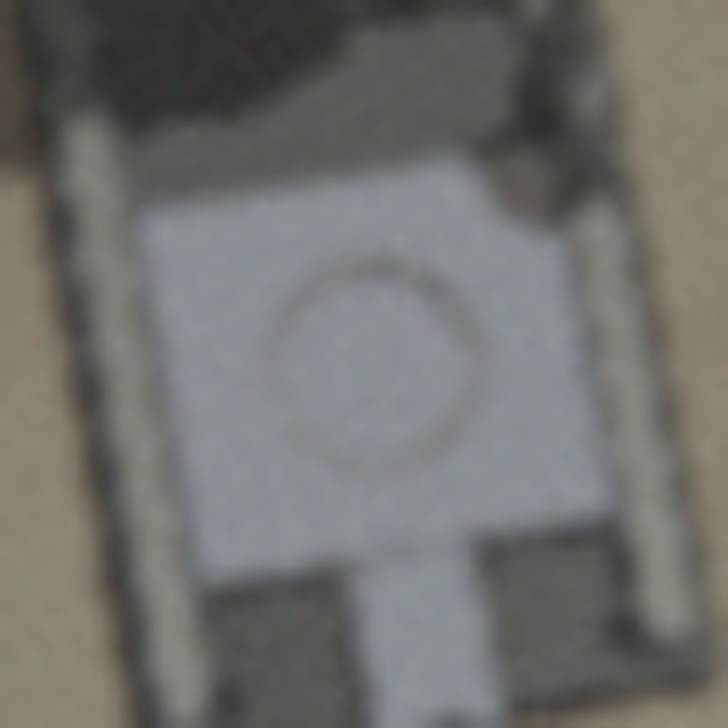

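View pics/nest_side.png

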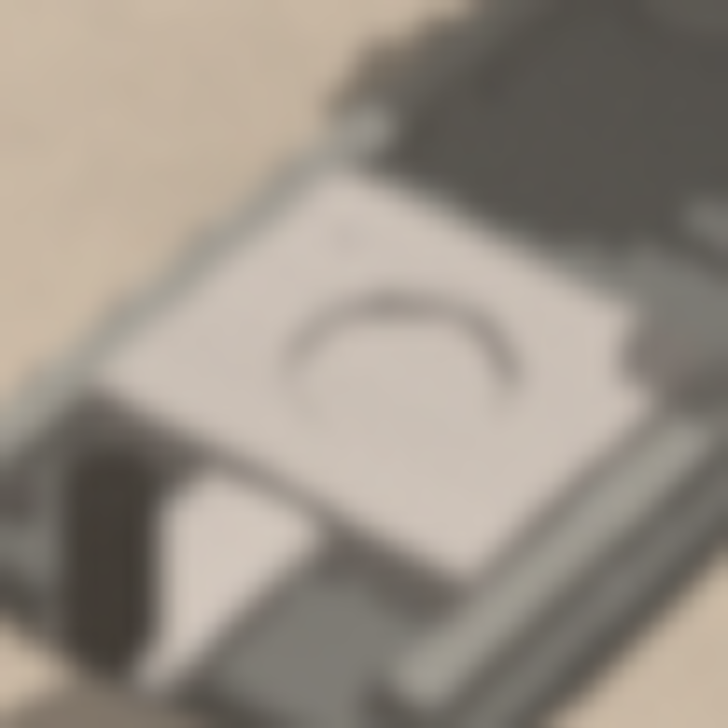

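View pics/knob_top.png

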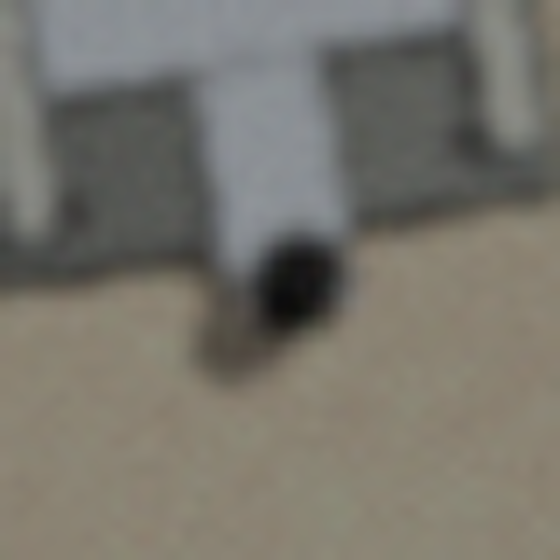

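View pics/knob_side.png

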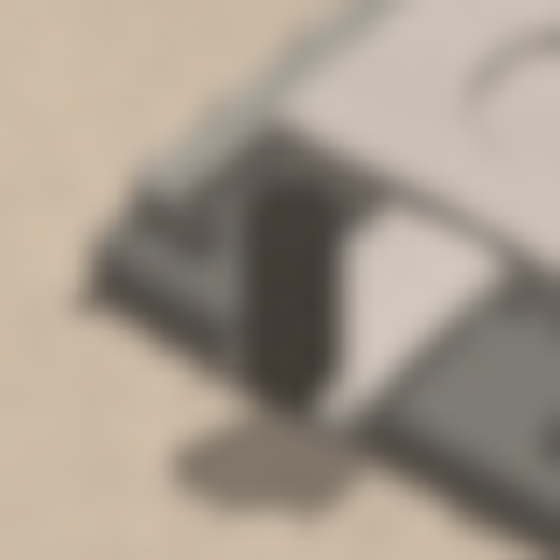

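```bash
python3 - <<'E'
from h import *
def t(n,c,o,z): 
    uv=(np.array(c)+.5)/14-.5+o; return atz(n,uv,z)[:2].round(1)
o=np.array([255,169]);
for k,c in dict(C=(375.5,365),FL=(198,583),FR=(612,522),BL=(138,205)).items(): print("top",k,t("top",c,o,38))
print("knobtop top",t("top",(300,282),np.array([266,204]),78))
o=np.array([272,228])
for k,c in dict(C=(402,378),FL=(97,385),FR=(465,580),BL=(340,175)).items(): print("side",k,t("side",c,o,38))
print("knobtop side",t("side",(292,165),np.array([259,247]),78))
E
```

```text
top C [565.6 -37.2]
top FL [513.1   3.7]
top FR [529.1 -93.3]
top BL [603.   19.5]
knobtop top [466.  -55.6]
side C [565.2 -44.6]
side FL [514.   -3.5]
side FR [532.8 -98.9]
side BL [600.7  14.5]
knobtop side [478.4 -50.1]
```

Nest is about (565,-41), press yaw about 10°, badge about (491.5,307.5) and ball about (651,-132,331). The two cameras disagree by about 5 mm in y, so I'll check by touch at the die. First move: above the badge, with the jaws turned along the press's y.

```bash
python3 -m creep '[{"claw":1,"offset":[0.03,-0.02,0],"spin":0.06},{"claw":1,"offset":[0.06,-0.05,0],"spin":0.13},{"claw":1,"offset":[0.09,-0.08,0],"spin":0.2},{"claw":1,"offset":[0.12,-0.11,0],"spin":0.3},{"claw":1,"offset":[0.16,-0.14,-0.02],"spin":0.4},{"claw":1,"offset":[0.2,-0.18,-0.05],"spin":0.5},{"claw":1,"offset":[0.23,-0.2,-0.08],"spin":0.614},{"claw":1,"offset":[0.25,-0.214,-0.11],"spin":0.614},{"claw":1,"offset":[0.25,-0.214,-0.13],"spin":0.614},{"claw":1,"offset":[0.25,-0.214,-0.13],"spin":0.614}]' 30
python3 - <<'E'
from h import *
for n in("side","top"): cv2.imwrite(f"pics/{n}1.png",cams.get_image(n)[:,:,::-1])
E
```

```text
time: 2.3
position: [491.2, 306.3, 98.8]
tool_rot: [-2.014, -2.41, 0.006]
wrist_force: [-0.8, 0.1, 1.3]
opening: 85.7
```

View pics/side1.png

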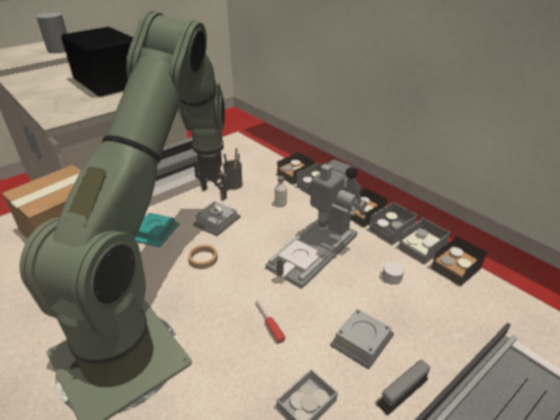

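View pics/top1.png

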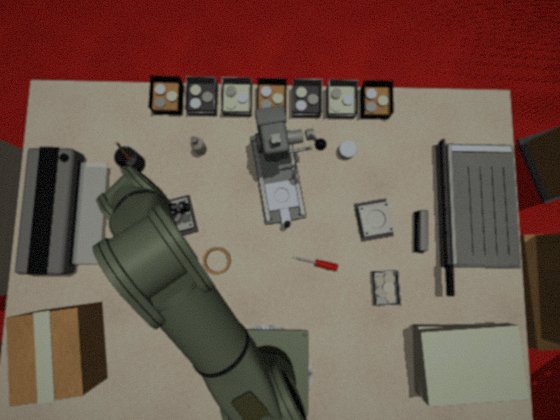

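```bash
python3 - <<'E'
from h import *
im=cv2.imread("pics/side1.png")[:,:,::-1]; crop("side",215,195,35,"c1.png",8,im)
for n in P: print(n,proj(n,[[491.2,306.3,98.8],[491.2,306.3,50]]).round(1).tolist())
E
```

```text
side [[213.4, 197.4], [214.8, 209.2]]
top [[170.7, 213.2], [174.8, 215.0]]
```

View pics/c1.png

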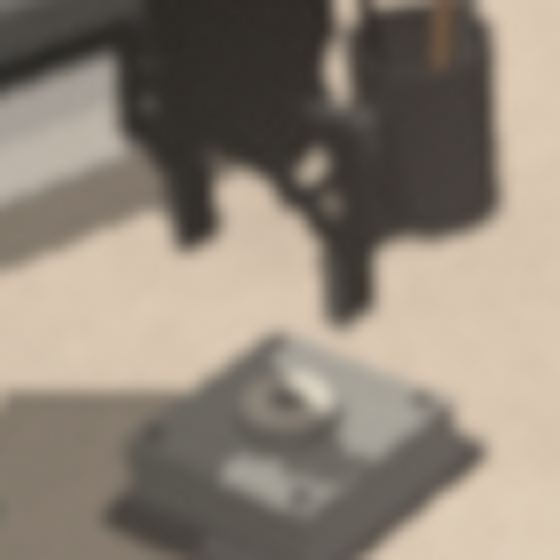

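Side fingertips (204,190) and (223,200) average to within about 0.5 px of the projected TCP, so the side camera's bias is small. It puts the badge at roughly (492,305.3). Descending, then closing gently.

```bash
python3 -m creep '[{"claw":1,"offset":[0.001,-0.001,-0.03],"spin":0},{"claw":1,"offset":[0.001,-0.001,-0.05],"spin":0},{"claw":1,"offset":[0.001,-0.001,-0.0565],"spin":0},{"claw":1,"offset":[0.001,-0.001,-0.0565],"spin":0}]' 20
python3 -m creep '[{"claw":0.5,"offset":[0,0,0],"spin":0},{"claw":0.45,"offset":[0,0,0],"spin":0},{"claw":0.45,"offset":[0,0,0],"spin":0},{"claw":0.45,"offset":[0,0,0],"spin":0},{"claw":0.45,"offset":[0,0,0],"spin":0}]' 20
```

```text
time: 2.8
position: [492.5, 307.5, 45.6]
tool_rot: [2.011, 2.413, 0.001]
wrist_force: [0.3, 0.6, 0.9]
opening: 85.5
time: 3.3
position: [493.0, 307.0, 45.8]
tool_rot: [2.012, 2.412, 0.002]
wrist_force: [-2.5, -1.4, 12.7]
opening: 41.7
```

The pads stopped at 41.7 mm with +12.7 N up, so they caught the top bevel: the tips sit about 3 mm behind the TCP at this opening. I'll open and go 5 mm lower.

```bash
python3 -m creep '[{"claw":0.65,"offset":[0,0,0],"spin":0},{"claw":0.65,"offset":[-0.0005,-0.0015,0],"spin":0},{"claw":0.65,"offset":[-0.0005,-0.0015,-0.005],"spin":0},{"claw":0.65,"offset":[-0.0005,-0.0015,-0.005],"spin":0},{"claw":0.65,"offset":[-0.0005,-0.0015,-0.005],"spin":0}]' 20
python3 -m creep '[{"claw":0.45,"offset":[0,0,0],"spin":0},{"claw":0.4,"offset":[0,0,0],"spin":0},{"claw":0.4,"offset":[0,0,0],"spin":0},{"claw":0.4,"offset":[0,0,0],"spin":0}]' 20
```

```text
time: 3.8
position: [492.1, 305.2, 39.5]
tool_rot: [-2.013, -2.412, 0.001]
wrist_force: [0.3, 0.6, 0.1]
opening: 55.8
time: 4.2
position: [492.2, 306.1, 40.2]
tool_rot: [-2.012, -2.412, -0.002]
wrist_force: [-2.5, 2.9, 5.5]
opening: 42.6
```

```bash
python3 -m creep '[{"claw":0.3,"offset":[0,0.001,0],"spin":0},{"claw":0.3,"offset":[0,0.001,0],"spin":0},{"claw":0.3,"offset":[0,0.001,0.003],"spin":0},{"claw":0.3,"offset":[0,0.001,0.015],"spin":0},{"claw":0.3,"offset":[0,0.001,0.04],"spin":0},{"claw":0.3,"offset":[0,0.001,0.07],"spin":0},{"claw":0.3,"offset":[0,0.001,0.07],"spin":0},{"claw":0.3,"offset":[0,0.001,0.07],"spin":0}]' 50
python3 - <<'E'
from h import *
im=cams.get_image("side"); crop("side",214,193,30,"c2.png",10,im)
im=cams.get_image("top"); crop("top",174,215,30,"c2t.png",10,im)
s=monitor.observe(); print(s["position"],s["opening"],s["wrist_force"])
E
```

```text
time: 5.0
position: [492.4, 306.3, 110.6]
tool_rot: [2.012, 2.412, 0.002]
wrist_force: [-0.7, 0.0, -0.9]
opening: 41.0
[491.9551684  306.03016043 109.39581081] 41.14611215215846 [ 0.3166223  -0.07835252 -0.52622043]
```

View pics/c2.png

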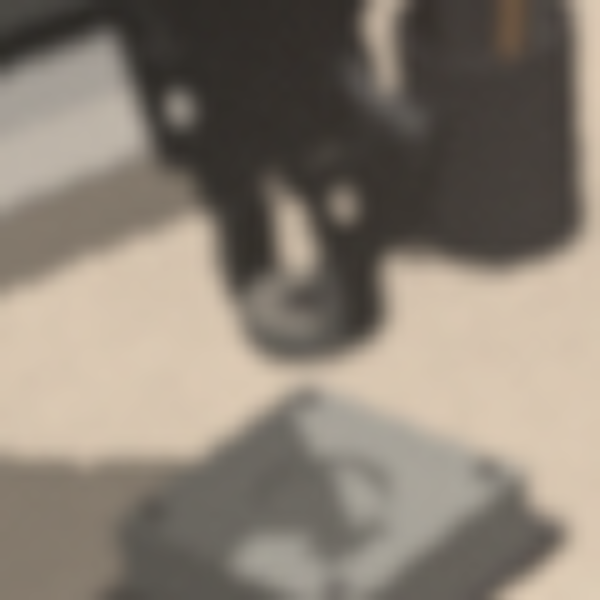

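View pics/c2t.png

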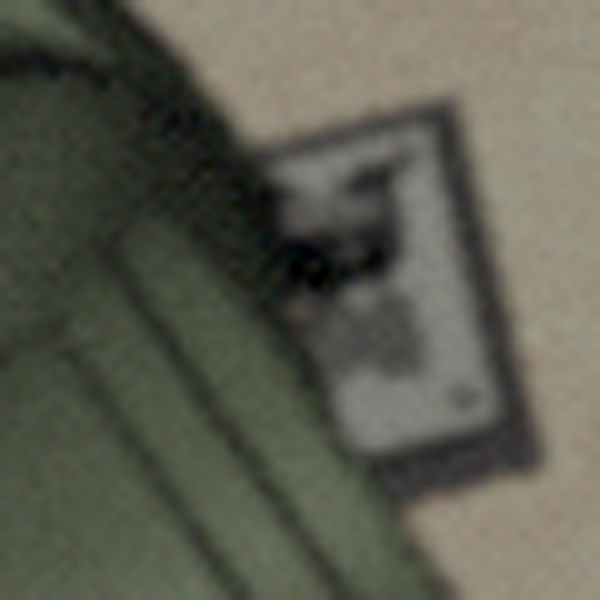

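```bash
python3 - <<'E'
from h import *
print(proj("side",[[492.1,306.1,119.7],[494.1,306.1,119.7],[492.1,308.1,119.7]]).round(2))
print(atz("side",[213.25,192.55],119.7))
im=crop("side",213,193,12,"c3.png",30)
E
```

```text
[[213.01 192.17]
 [213.52 191.95]
 [212.68 191.92]]
[491.42503439 303.63252672 119.7       ]
```

View pics/c3.png

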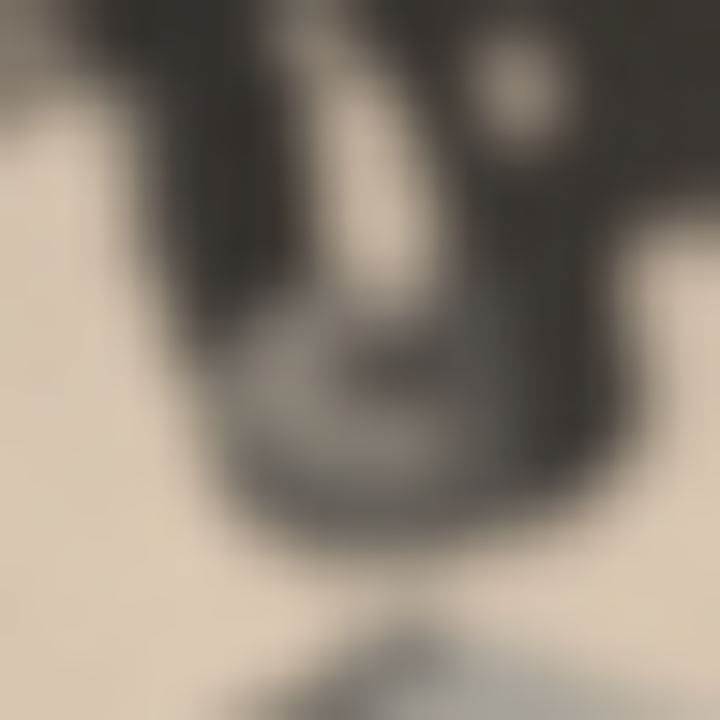

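Held badge at side (213.3,192.5); cavity empty. Comparing with the jaws, the side camera reads about 2.5 mm low in y and the top about 3 mm high. Corrected nest target: TCP about (566.8,-41.3). Moving over the nest.

```bash
python3 -m creep '[{"claw":0.3,"offset":[0.005,-0.03,0.02],"spin":0},{"claw":0.3,"offset":[0.015,-0.07,0.03],"spin":0},{"claw":0.3,"offset":[0.025,-0.11,0.03],"spin":0},{"claw":0.3,"offset":[0.035,-0.15,0.03],"spin":0},{"claw":0.3,"offset":[0.045,-0.19,0.03],"spin":0},{"claw":0.3,"offset":[0.055,-0.23,0.03],"spin":0},{"claw":0.3,"offset":[0.063,-0.27,0.03],"spin":0},{"claw":0.3,"offset":[0.07,-0.31,0.02],"spin":0},{"claw":0.3,"offset":[0.0746,-0.34,0],"spin":0},{"claw":0.3,"offset":[0.0746,-0.3475,-0.03],"spin":0}]'
python3 -m creep '[{"claw":0.3,"offset":[0,0,-0.01],"spin":0},{"claw":0.3,"offset":[0,0,-0.01],"spin":0},{"claw":0.3,"offset":[0,0,-0.01],"spin":0}]'
python3 - <<'E'
from h import *
im=cams.get_image("side"); crop("side",298,250,30,"c4.png",12,im)
im=cams.get_image("top"); crop("top",281,195,30,"c4t.png",12,im)
s=monitor.observe(); print(s["position"],s["opening"],s["wrist_force"])
E
```

```text
time: 6.15
position: [567.3, -45.5, 79.2]
tool_rot: [2.016, 2.406, -0.001]
wrist_force: [1.2, 1.3, -0.7]
opening: 41.1
time: 6.45
position: [567.1, -40.0, 70.5]
tool_rot: [2.011, 2.414, 0.001]
wrist_force: [0.7, 0.9, 0.6]
opening: 41.0
[567.27394536 -40.37845429  70.87284076] 41.321572976270836 [ 0.18066933  0.61554164 -0.69205447]
```

View pics/c4.png

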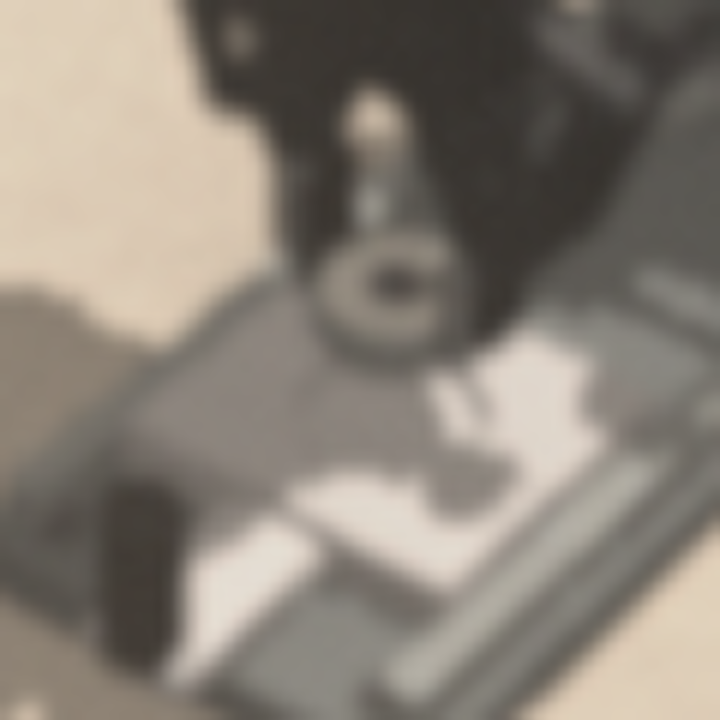

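View pics/c4t.png

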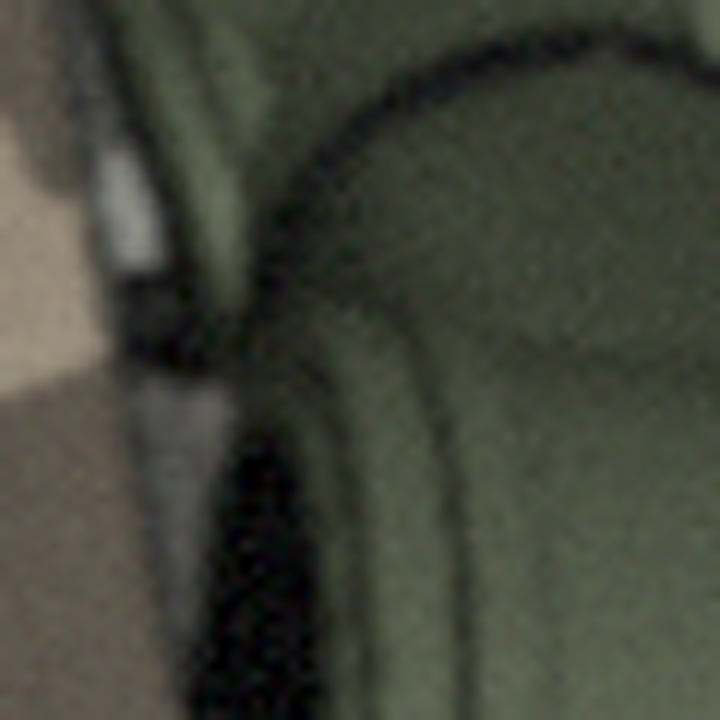

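```bash
python3 - <<'E'
from h import *
for c in((393,285),(389,289)):
    uv=(np.array(c)+.5)/12-.5+[268,220]; print(uv,atz("side",uv,80.5))
# better nest rim estimate from averaged initial side/top: match rim circle via dark-ring cost
Z=np.load("g0.npz")
for n in("side","top"):
    g=cv2.cvtColor(Z[n].astype(np.float32),cv2.COLOR_RGB2GRAY)
    # darkness relative to local median
    bg=cv2.medianBlur(g,5) if 0 else cv2.GaussianBlur(g,(0,0),4)
    d=(bg-g)
    res=[]
    t=np.linspace(0,2*np.pi,180)
    for r in (22.5,23.5,24.5):
      for x in np.arange(558,574,.5):
        for y in np.arange(-50,-32,.5):
          for z in (36,):
            p=proj(n,np.c_[x+r*np.cos(t),y+r*np.sin(t),z+0*t]).astype(np.float32)
            v=cv2.remap(d,p[:,0].reshape(1,-1),p[:,1].reshape(1,-1),cv2.INTER_LINEAR)
            res.append((v.mean(),r,x,y))
    res.sort(reverse=True); print(n,[tuple(np.round(q,2)) for q in res[:4]])
E
```

```text
[300.29166667 243.29166667] [566.01932969 -42.51964135  80.5       ]
[299.95833333 243.625     ] [564.24605155 -42.9938661   80.5       ]
side [(np.float64(8.43), np.float64(22.5), np.float64(568.5), np.float64(-41.0)), (np.float64(8.42), np.float64(22.5), np.float64(568.5), np.float64(-40.5)), (np.float64(8.37), np.float64(22.5), np.float64(569.0), np.float64(-41.0)), (np.float64(8.35), np.float64(22.5), np.float64(568.5), np.float64(-41.5))]
top [(np.float64(6.33), np.float64(23.5), np.float64(565.0), np.float64(-37.0)), (np.float64(6.32), np.float64(23.5), np.float64(565.5), np.float64(-37.0)), (np.float64(6.31), np.float64(23.5), np.float64(565.0), np.float64(-36.5)), (np.float64(6.31), np.float64(23.5), np.float64(565.5), np.float64(-36.5))]
```

```bash
python3 -m creep '[{"claw":0.3,"offset":[0,0,-0.015],"spin":0},{"claw":0.3,"offset":[0,0,-0.024],"spin":0},{"claw":0.3,"offset":[0,0,-0.026],"spin":0},{"claw":0.3,"offset":[0,0,-0.026],"spin":0}]'
python3 -m creep '[{"claw":0.3,"offset":[0,0,-0.0015],"spin":0},{"claw":0.3,"offset":[0,0,-0.003],"spin":0},{"claw":0.3,"offset":[0,0,-0.003],"spin":0}]'
```

```text
time: 6.95
position: [566.8, -41.1, 44.0]
tool_rot: [2.012, 2.413, -0.0]
wrist_force: [0.3, -0.9, -1.1]
opening: 41.4
time: 7.25
position: [566.9, -41.2, 40.9]
tool_rot: [2.012, 2.412, 0.0]
wrist_force: [0.3, -0.8, -0.2]
opening: 41.5
```

```bash
python3 -m creep '[{"claw":0.3,"offset":[0,0,-0.0012],"spin":0},{"claw":0.3,"offset":[0,0,-0.0012],"spin":0},{"claw":0.3,"offset":[0,0,-0.0012],"spin":0}]'
python3 -m creep '[{"claw":0.3,"offset":[0,0,-0.0012],"spin":0},{"claw":0.3,"offset":[0,0,-0.0012],"spin":0},{"claw":0.3,"offset":[0,0,-0.0012],"spin":0}]'
```

```text
time: 7.55
position: [567.0, -41.0, 39.7]
tool_rot: [2.012, 2.412, 0.001]
wrist_force: [0.1, 2.6, 1.9]
opening: 40.9
time: 7.85
position: [567.1, -40.8, 38.7]
tool_rot: [2.012, 2.412, 0.002]
wrist_force: [0.3, 4.3, 7.4]
opening: 41.1
```

Forces of +4.3 N in y and +7.4 N in z: the badge rides the -y chamfer. I'll ease 1.5 mm towards +y and read again.

```bash
python3 -m creep '[{"claw":0.3,"offset":[0,0.0007,0],"spin":0},{"claw":0.3,"offset":[0,0.0015,0],"spin":0},{"claw":0.3,"offset":[0,0.0015,0],"spin":0}]'
python3 -m creep '[{"claw":0.3,"offset":[0,0.0005,-0.0005],"spin":0},{"claw":0.3,"offset":[0,0.0005,-0.0005],"spin":0}]'
```

```text
time: 8.15
position: [567.0, -40.2, 38.6]
tool_rot: [2.012, 2.411, -0.0]
wrist_force: [1.2, -0.5, 5.4]
opening: 41.2
time: 8.35
position: [567.1, -40.1, 38.4]
tool_rot: [2.012, 2.41, -0.001]
wrist_force: [-0.9, -3.1, 13.1]
opening: 40.9
```

It has bottomed at the expected TCP height (38.4). Releasing and backing off to look.

```bash
python3 -m creep '[{"claw":0.5,"offset":[0,-0.0005,0.0005],"spin":0},{"claw":0.65,"offset":[0,-0.0005,0.0005],"spin":0},{"claw":0.65,"offset":[0,-0.0005,0.0005],"spin":0},{"claw":0.65,"offset":[0,-0.0005,0.005],"spin":0},{"claw":0.65,"offset":[0,-0.0005,0.03],"spin":0},{"claw":0.8,"offset":[0,-0.0005,0.07],"spin":0},{"claw":0.8,"offset":[-0.03,-0.006,0.09],"spin":0},{"claw":0.8,"offset":[-0.07,-0.012,0.09],"spin":0},{"claw":0.8,"offset":[-0.1,-0.018,0.09],"spin":0},{"claw":0.8,"offset":[-0.1,-0.018,0.09],"spin":0}]'
python3 - <<'E'
from h import *
im=cams.get_image("side"); crop("side",298,250,30,"c5.png",12,im)
im=cams.get_image("top"); crop("top",281,205,35,"c5t.png",12,im); cv2.imwrite("pics/top5.png",im[:,:,::-1])
E
```

```text
time: 9.35
position: [463.7, -58.3, 128.6]
tool_rot: [-2.013, -2.411, 0.004]
wrist_force: [1.3, 0.4, -0.3]
opening: 68.3
```

View pics/c5.png

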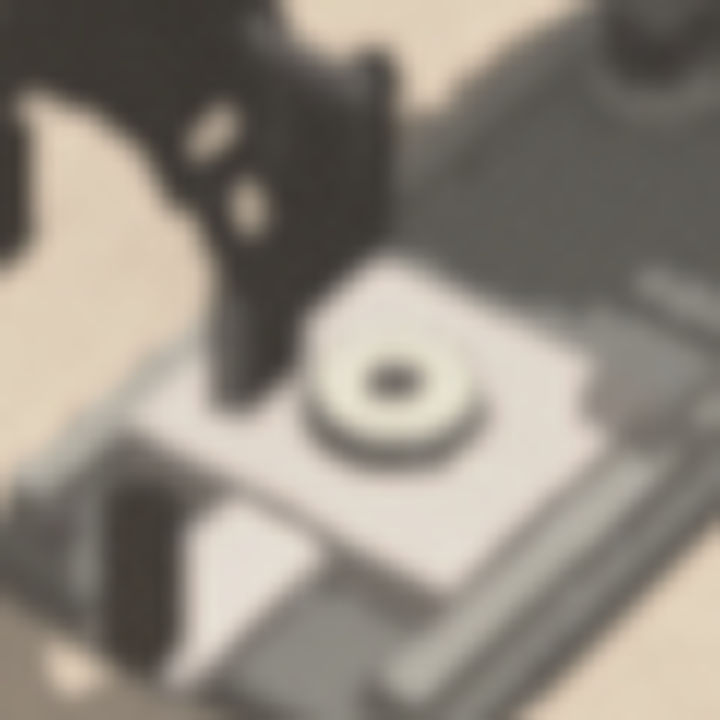

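View pics/c5t.png

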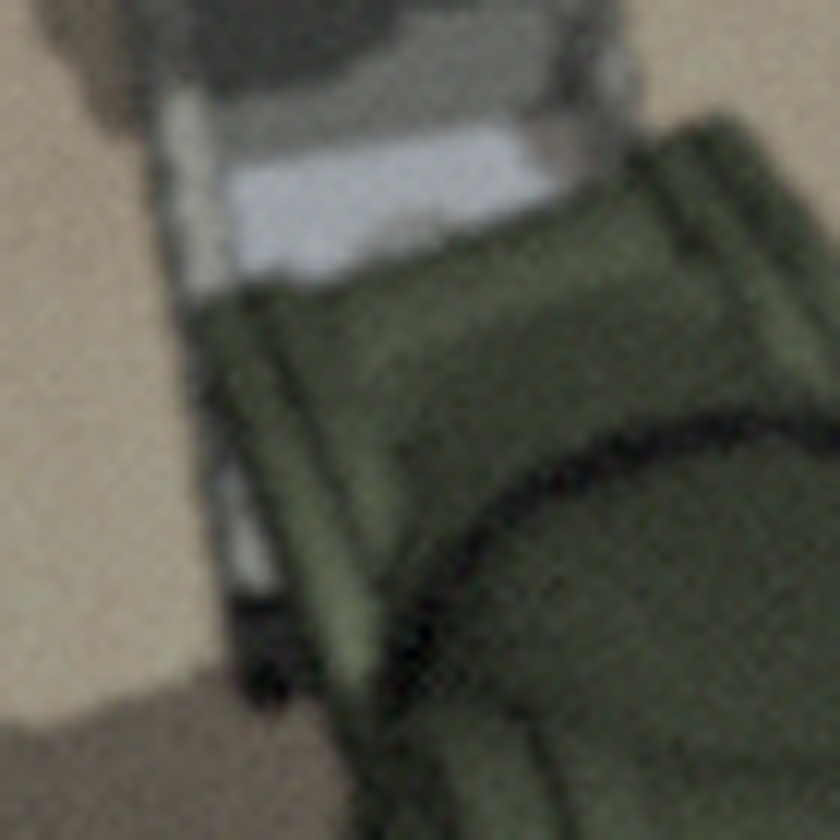

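```bash
python3 - <<'E'
from h import *
for z in(46,48,50,52): print(z,atz("side",[300.29,250.96],z).round(1))
s=monitor.observe(); print(s["position"],s["wrist_force"])
E
python3 -m creep '[{"claw":0.8,"offset":[0.0015,-0.0005,-0.02],"spin":0.004},{"claw":0.8,"offset":[0.0015,-0.0005,-0.05],"spin":0.004},{"claw":0.8,"offset":[0.0015,-0.0005,-0.075],"spin":0.004},{"claw":0.8,"offset":[0.0015,-0.0005,-0.082],"spin":0.004},{"claw":0.8,"offset":[0.0015,-0.0005,-0.082],"spin":0.004}]'
```

```text
46 [570.  -39.3  46. ]
48 [568.4 -41.   48. ]
50 [566.8 -42.6  50. ]
52 [565.3 -44.2  52. ]
[467.09421697 -57.33306511 128.30974777] [1.2370555  0.27173898 0.37289339]
time: 9.95
position: [468.5, -57.4, 45.4]
tool_rot: [-2.007, -2.416, 0.001]
wrist_force: [-0.1, 0.4, 1.1]
opening: 68.1
```

```bash
python3 - <<'E'
from h import *
a=avg("side",4); crop("side",300,253,16,"c6.png",28,np.clip(a,0,255).astype(np.uint8))
g=cv2.cvtColor(a.astype(np.float32),cv2.COLOR_RGB2GRAY)
np.set_printoptions(linewidth=250); print(np.round(g[243:264,289:312]).astype(int))
# expected outline for seated badge at nest centre variants
t=np.linspace(0,2*np.pi,120)
for (x,y) in((567.7,-41.8),(568.4,-41)):
  for z,r in((48,20.5),(38,22),):
    p=proj("side",np.c_[x+r*np.cos(t),y+r*np.sin(t),z+0*t]); print(x,y,z,"u",p[:,0].min().round(1),p[:,0].max().round(1),"v",p[:,1].min().round(1),p[:,1].max().round(1))
E
```

```text
[[ 57  62  91 147 195 215 219 219 219 219 218 215 209 198 183 163 141 122 107  99  96  93  91]
 [ 64  71  88 138 191 215 219 218 218 219 219 219 218 215 209 196 180 161 140 125 114 104  98]
 [ 72  82  90 127 178 208 217 219 218 217 216 216 218 219 218 215 208 196 179 163 147 131 121]
 [ 73  86  94 115 154 186 204 213 214 209 201 202 211 217 217 218 217 214 208 196 183 169 155]
 [ 68  80  91 103 124 149 172 187 191 180 164 167 191 211 216 217 217 217 217 214 209 200 188]
 [ 61  68  80  89 100 114 130 143 148 133 114 120 161 201 217 218 216 214 216 218 218 215 210]
 [ 58  61  69  76  83  91  99 106 110 101  86  87 131 186 215 222 219 213 213 217 218 218 218]
 [ 60  59  63  67  71  76  82  88  94  94  83  75 105 160 201 221 222 216 211 214 217 218 218]
 [ 69  60  62  64  64  66  70  76  83  86  80  70  86 136 187 218 224 219 207 210 216 218 218]
 [ 79  63  63  64  62  61  63  67  72  75  71  67  92 146 195 221 225 216 196 199 213 217 218]
 [ 80  63  65  67  63  59  60  62  64  67  67  72 115 174 213 224 221 202 178 183 206 216 219]
 [ 69  61  65  68  63  59  58  59  60  64  65  78 131 1
[... 363 characters left out ...]
 60  60  72  99 122 132 142 167 195 212 218 219 219 219]
 [153 141  99  67  59  58  59  58  59  58  62  88 131 162 175 184 199 213 219 220 220 219 219]
 [144 138 101  69  59  58  59  59  60  58  65 106 163 197 208 212 216 218 219 219 220 220 219]
 [107 108  85  65  59  60  59  60  60  59  68 118 180 212 219 219 220 219 219 219 219 219 216]
 [ 73  75  68  61  59  59  59  60  60  62  77 131 190 217 221 220 219 220 219 220 219 214 203]
 [ 61  62  60  60  59  60  59  60  63  75 105 153 199 219 221 221 220 220 220 218 214 200 179]]
567.7 -41.8 48 u 293.5 307.1 v 246.7 255.8
567.7 -41.8 38 u 292.9 307.5 v 248.9 258.6
568.4 -41 48 u 293.5 307.1 v 246.5 255.6
568.4 -41 38 u 292.9 307.5 v 248.7 258.4
```

View pics/c6.png

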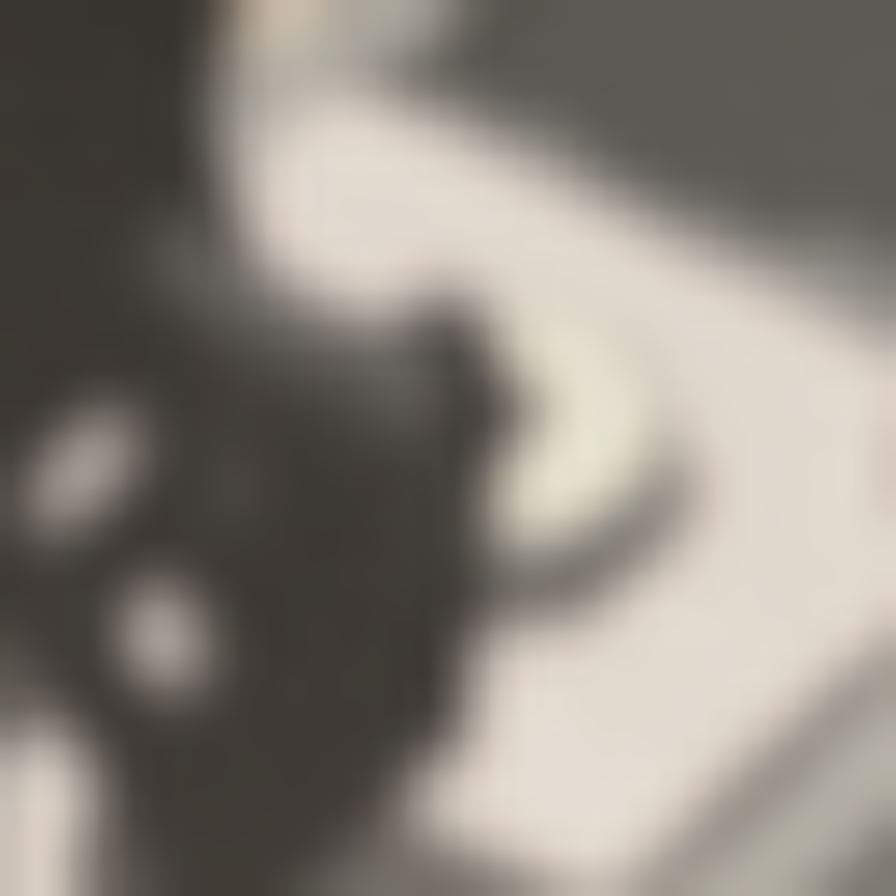

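The dark badge side spans rows 256.0 to 258.7 at column 303. The model for a seated badge, 10 mm proud, predicts 255.8 to 258.6, so it is seated. Gripping the knob.

```bash
python3 -m creep '[{"claw":0.4,"offset":[0,0,0],"spin":0},{"claw":0.15,"offset":[0,0,0],"spin":0},{"claw":0.1,"offset":[0,0,0],"spin":0},{"claw":0.1,"offset":[0,0,0],"spin":0},{"claw":0.1,"offset":[0,0,0],"spin":0},{"claw":0.1,"offset":[0,0,0],"spin":0}]' 25
python3 -m creep '[{"claw":0.1,"offset":[0.005,0.001,0],"spin":0},{"claw":0.1,"offset":[0.012,0.002,0],"spin":0},{"claw":0.1,"offset":[0.02,0.0035,0],"spin":0},{"claw":0.1,"offset":[0.028,0.005,0],"spin":0},{"claw":0.1,"offset":[0.035,0.0065,0],"spin":0},{"claw":0.1,"offset":[0.04,0.0075,0],"spin":0},{"claw":0.1,"offset":[0.04,0.0075,0],"spin":0}]'
```

```text
time: 10.75
position: [468.3, -57.5, 46.1]
tool_rot: [2.007, 2.417, 0.001]
wrist_force: [-0.9, 1.8, 6.8]
opening: 21.1
time: 11.45
position: [509.1, -49.6, 46.2]
tool_rot: [2.007, 2.416, 0.002]
wrist_force: [0.8, 3.7, 5.3]
opening: 21.3
```

```bash
python3 -m creep '[{"claw":0.1,"offset":[0.008,0.002,0],"spin":0},{"claw":0.1,"offset":[0.018,0.004,0],"spin":0},{"claw":0.1,"offset":[0.028,0.006,0],"spin":0},{"claw":0.1,"offset":[0.038,0.008,0],"spin":0},{"claw":0.1,"offset":[0.048,0.01,0],"spin":0},{"claw":0.1,"offset":[0.058,0.012,0],"spin":0},{"claw":0.1,"offset":[0.064,0.0132,0],"spin":0},{"claw":0.1,"offset":[0.064,0.0132,0],"spin":0}]'
```

```text
time: 12.25
position: [573.2, -37.1, 46.2]
tool_rot: [2.007, 2.415, 0.001]
wrist_force: [2.4, -1.1, 5.0]
opening: 21.4
```

```bash
python3 -m creep '[{"claw":0.1,"offset":[0.004,0.0008,0],"spin":0},{"claw":0.1,"offset":[0.008,0.0016,0],"spin":0},{"claw":0.1,"offset":[0.01,0.002,0],"spin":0},{"claw":0.1,"offset":[0.01,0.002,0],"spin":0}]'
```

```text
time: 12.65
position: [580.3, -35.7, 46.1]
tool_rot: [-2.007, -2.414, 0.006]
wrist_force: [-16.0, -2.2, 18.6]
opening: 21.4
```

The stop is reached: -16 N in x after 114 mm of travel. The nest now computes to (678.6,-17.3) against a ram estimate of (680,-17). Releasing the knob, retreating and checking.

```bash
python3 -m creep '[{"claw":0.3,"offset":[0,0,0],"spin":0},{"claw":0.6,"offset":[-0.001,0,0],"spin":0},{"claw":0.6,"offset":[-0.002,0,0],"spin":0},{"claw":0.7,"offset":[-0.002,0,0.02],"spin":0},{"claw":0.8,"offset":[-0.002,0,0.06],"spin":0},{"claw":1,"offset":[-0.02,-0.01,0.1],"spin":0},{"claw":1,"offset":[-0.05,-0.03,0.13],"spin":0},{"claw":1,"offset":[-0.08,-0.06,0.16],"spin":0},{"claw":1,"offset":[-0.1,-0.09,0.18],"spin":0},{"claw":1,"offset":[-0.11,-0.11,0.19],"spin":0}]'
python3 - <<'E'
from h import *
im=cams.get_image("side"); cv2.imwrite("pics/side7.png",im[:,:,::-1]); crop("side",315,215,50,"c7.png",8,im)
im=cams.get_image("top"); cv2.imwrite("pics/top7.png",im[:,:,::-1])
E
```

```text
time: 13.65
position: [470.9, -147.2, 237.7]
tool_rot: [2.008, 2.413, -0.001]
wrist_force: [0.6, 0.1, -0.7]
opening: 85.6
```

View pics/c7.png

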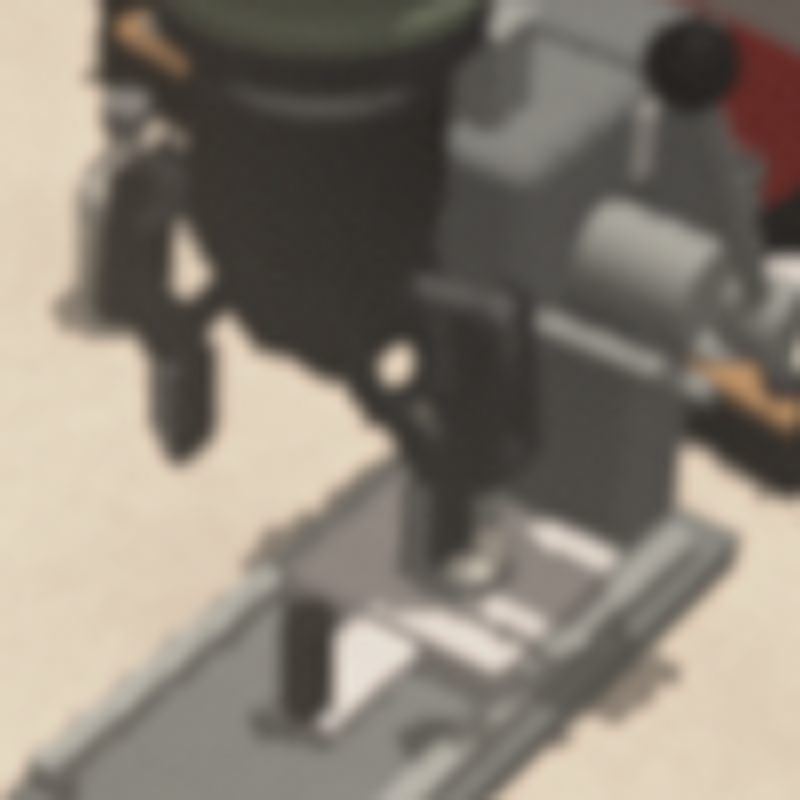

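View pics/top7.png

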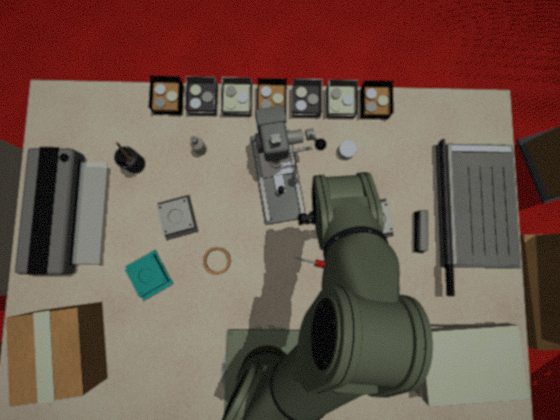

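```bash
python3 -m creep '[{"claw":1,"offset":[0,0.002,0.04],"spin":0},{"claw":1,"offset":[0.01,0.005,0.08],"spin":0},{"claw":1,"offset":[0.03,0.008,0.12],"spin":0},{"claw":1,"offset":[0.05,0.012,0.149],"spin":0},{"claw":1,"offset":[0.06,0.0126,0.149],"spin":0},{"claw":1,"offset":[0.06,0.0126,0.149],"spin":0},{"claw":1,"offset":[0.06,0.0126,0.149],"spin":0}]'
python3 - <<'E'
from h import *
im=cams.get_image("side"); cv2.imwrite("pics/side8.png",im[:,:,::-1]); crop("side",325,225,40,"c8.png",10,im)
E
```

```text
time: 14.45
position: [531.9, -132.1, 384.0]
tool_rot: [-2.006, -2.416, 0.001]
wrist_force: [-0.5, 0.1, -0.2]
opening: 85.4
```

View pics/c8.png

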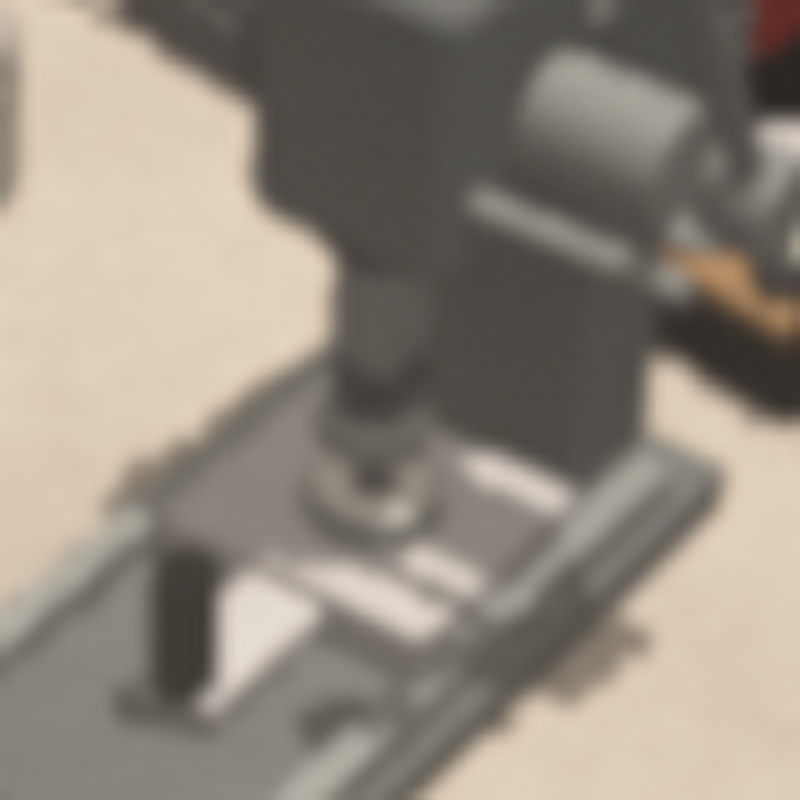

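View pics/side8.png

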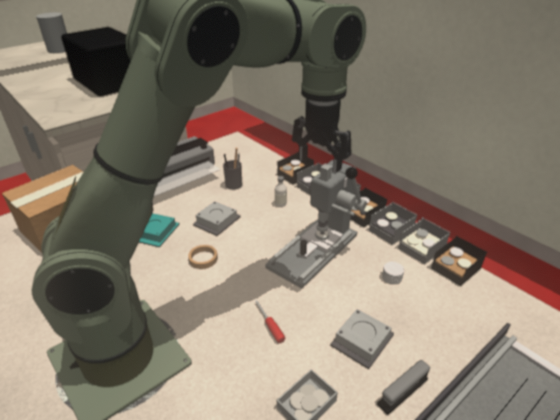

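```bash
python3 - <<'E'
from h import *
print(atz("side",[322.25,232.55],48)+np.array([1.9,2.6,0]), "vs nest home (678.6,-17.3)")
E
python3 -m creep '[{"claw":1,"offset":[0.03,0,0],"spin":0},{"claw":1,"offset":[0.06,0,0],"spin":0},{"claw":1,"offset":[0.09,0,0],"spin":0},{"claw":1,"offset":[0.11,0,0],"spin":0},{"claw":1,"offset":[0.119,0,0],"spin":0},{"claw":1,"offset":[0.119,0,0],"spin":0},{"claw":1,"offset":[0.119,0,0],"spin":0}]'
python3 - <<'E'
from h import *
im=cams.get_image("side"); crop("side",345,165,35,"c9.png",10,im)
im=cams.get_image("top"); crop("top",315,145,35,"c9t.png",10,im)
E
```

```text
[682.57851181 -19.01464694  48.        ] vs nest home (678.6,-17.3)
time: 15.2
position: [650.8, -132.6, 384.7]
tool_rot: [-2.008, -2.416, 0.001]
wrist_force: [-0.5, 0.3, -0.0]
opening: 85.5
```

View pics/c9.png

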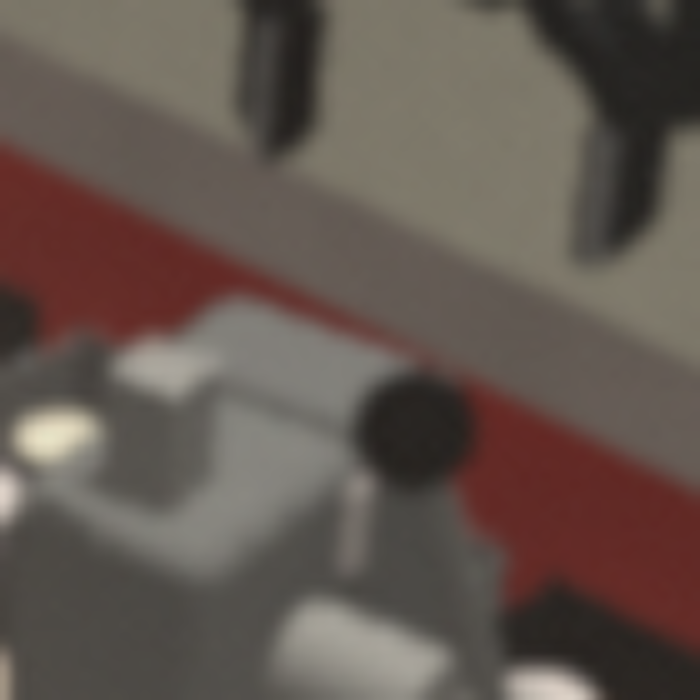

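```bash
python3 - <<'E'
from h import *
a=atz("side",[353.05,150.4],397.7);b=atz("side",[351.05,172.35],331);print(a,b,b-a)
E
```

```text
[ 646.83673637 -137.16584873  397.7       ] [ 652.24019864 -133.86656255  331.        ] [  5.40346227   3.29928618 -66.7       ]
```

```bash
python3 -m creep '[{"claw":1,"offset":[0.002,0.001,-0.02],"spin":0},{"claw":1,"offset":[0.002,0.001,-0.045],"spin":0},{"claw":1,"offset":[0.002,0.001,-0.065],"spin":0},{"claw":1,"offset":[0.002,0.001,-0.071],"spin":0},{"claw":1,"offset":[0.002,0.001,-0.071],"spin":0}]' 30
python3 - <<'E'
from h import *
im=cams.get_image("side"); crop("side",350,170,30,"c10.png",12,im)
E
```

```text
time: 15.8
position: [652.9, -131.7, 314.2]
tool_rot: [-2.008, -2.416, 0.0]
wrist_force: [0.4, -0.9, -1.2]
opening: 85.3
```

View pics/c10.png

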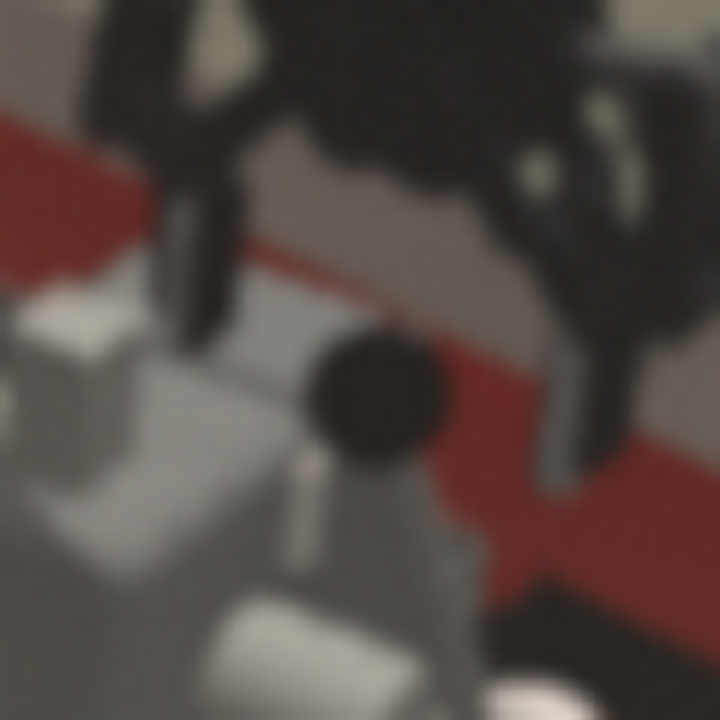

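The ball (378,395 in the crop) lies midway between the fingers. Closing on it.

```bash
python3 -m creep '[{"claw":0.5,"offset":[0,0,0],"spin":0},{"claw":0.3,"offset":[0,0,0],"spin":0},{"claw":0.2,"offset":[0,0,0],"spin":0},{"claw":0.2,"offset":[0,0,0],"spin":0},{"claw":0.2,"offset":[0,0,0],"spin":0},{"claw":0.2,"offset":[0,0,0],"spin":0}]' 50
```

```text
time: 16.45
position: [653.3, -131.6, 314.4]
tool_rot: [2.007, 2.416, 0.0]
wrist_force: [-1.1, -0.0, 5.3]
opening: 29.4
```

```bash
python3 -m creep '[{"claw":0.2,"offset":[-0.0048,-0.0009,-0.0027],"spin":0},{"claw":0.2,"offset":[-0.0118,-0.0022,-0.0071],"spin":0},{"claw":0.2,"offset":[-0.0208,-0.0039,-0.0135],"spin":0},{"claw":0.2,"offset":[-0.0294,-0.0054,-0.0205],"spin":0},{"claw":0.2,"offset":[-0.0374,-0.0069,-0.0281],"spin":0},{"claw":0.2,"offset":[-0.0448,-0.0083,-0.0363],"spin":0},{"claw":0.2,"offset":[-0.0518,-0.0096,-0.045],"spin":0},{"claw":0.2,"offset":[-0.0581,-0.0108,-0.0541],"spin":0},{"claw":0.2,"offset":[-0.0637,-0.0118,-0.0637],"spin":0},{"claw":0.2,"offset":[-0.0637,-0.0118,-0.0637],"spin":0}]' 60
```

```text
time: 17.45
position: [589.4, -143.9, 250.0]
tool_rot: [2.008, 2.415, -0.0]
wrist_force: [1.2, -3.7, 6.3]
opening: 29.3
```

```bash
python3 -m creep '[{"claw":0.2,"offset":[-0.0038,-0.001,-0.0074],"spin":0},{"claw":0.2,"offset":[-0.0083,-0.002,-0.0176],"spin":0},{"claw":0.2,"offset":[-0.0121,-0.003,-0.0281],"spin":0},{"claw":0.2,"offset":[-0.0144,-0.0035,-0.0362],"spin":0},{"claw":0.2,"offset":[-0.0168,-0.0039,-0.047],"spin":0},{"claw":0.2,"offset":[-0.0182,-0.0042,-0.0553],"spin":0},{"claw":0.2,"offset":[-0.0192,-0.0044,-0.0636],"spin":0},{"claw":0.2,"offset":[-0.0192,-0.0044,-0.0636],"spin":0}]'
```

```text
time: 18.25
position: [573.0, -147.1, 187.1]
tool_rot: [2.004, 2.414, 0.006]
wrist_force: [13.9, -0.9, 6.1]
opening: 28.9
```

```bash
python3 -m creep '[{"claw":0.2,"offset":[0.002,0,-0.003],"spin":0},{"claw":0.2,"offset":[0.0025,0,-0.008],"spin":0},{"claw":0.2,"offset":[0.0025,0,-0.014],"spin":0},{"claw":0.2,"offset":[0.0025,0,-0.019],"spin":0},{"claw":0.2,"offset":[0.0025,0,-0.019],"spin":0}]'
```

```text
time: 18.75
position: [571.7, -147.5, 167.2]
tool_rot: [-2.006, -2.414, 0.004]
wrist_force: [-12.3, 1.2, 8.8]
opening: 29.1
```

```bash
python3 -m creep '[{"claw":0.2,"offset":[-0.001,0,-0.002],"spin":0},{"claw":0.2,"offset":[-0.001,0,-0.003],"spin":0},{"claw":0.2,"offset":[-0.001,0,-0.003],"spin":0}]'
python3 -m creep '[{"claw":0.2,"offset":[0,0,-0.0015],"spin":0},{"claw":0.2,"offset":[0,0,-0.0015],"spin":0},{"claw":0.2,"offset":[0,0,-0.0015],"spin":0}]'
```

```text
time: 19.05
position: [571.6, -147.5, 165.0]
tool_rot: [-2.007, -2.415, 0.001]
wrist_force: [-7.4, 0.5, 9.1]
opening: 29.1
time: 19.35
position: [571.4, -147.6, 163.5]
tool_rot: [-2.007, -2.416, 0.002]
wrist_force: [-8.4, -0.3, 9.1]
opening: 29.4
```

```bash
python3 -m creep '[{"claw":0.2,"offset":[-0.0008,0,-0.0015],"spin":0},{"claw":0.2,"offset":[-0.0008,0,-0.002],"spin":0},{"claw":0.2,"offset":[-0.0008,0,-0.002],"spin":0}]' 80
python3 -m creep '[{"claw":0.2,"offset":[0,0,-0.0015],"spin":0},{"claw":0.2,"offset":[0,0,-0.0015],"spin":0},{"claw":0.2,"offset":[0,0,-0.0015],"spin":0}]'
python3 - <<'E'
from h import *
im=cams.get_image("side"); cv2.imwrite("pics/side11.png",im[:,:,::-1]); crop("side",325,210,40,"c11.png",10,im)
print(monitor.observe()["wrist_force"])
E
```

```text
time: 19.65
position: [571.5, -147.5, 161.8]
tool_rot: [2.007, 2.416, 0.0]
wrist_force: [-2.5, 0.3, 10.4]
opening: 29.0
time: 19.95
position: [571.5, -147.5, 160.3]
tool_rot: [2.007, 2.416, 0.0]
wrist_force: [-3.3, 0.1, 9.0]
opening: 28.8
[-2.87240296 -0.80957165  9.97199627]
```

View pics/c11.png

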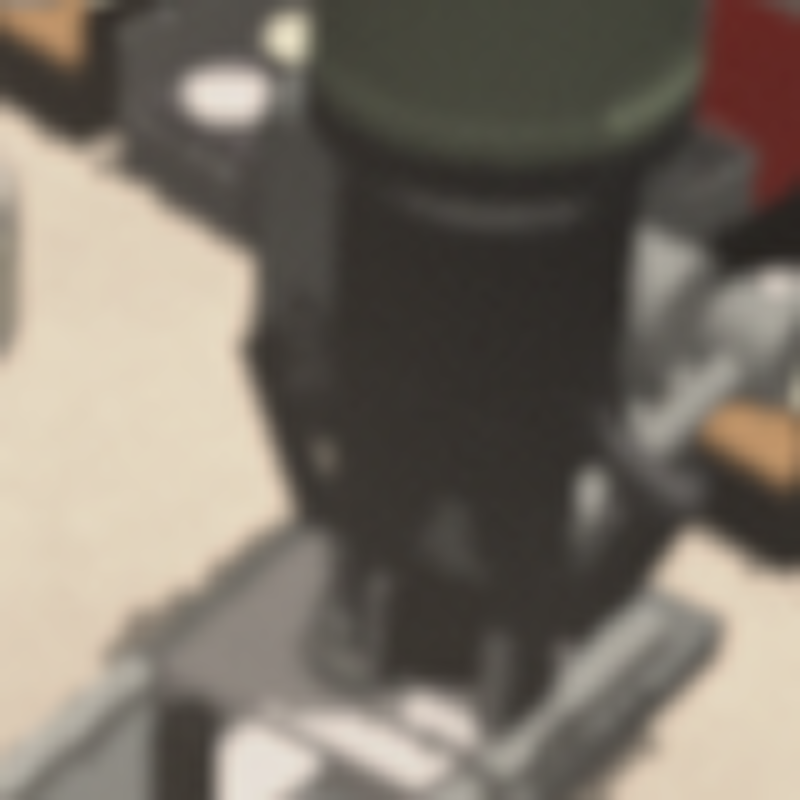

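```bash
python3 - <<'E'
from h import *
piv=np.array([724.3,-118.6,190])-[1.9,2.6,0]; f=np.array([-.983,-.182,0])
def L(a,r): return piv+r*(np.cos(a)*f+np.array([0,0,np.sin(a)]))
for a in (15,8,3,0,-3): print(a,((proj("side",[L(np.radians(a),r) for r in(0,30,60,90,160)])-[285,170])*10+4.5).round(0).astype(int).tolist())
im=cv2.imread("pics/side11.png")[:,:,::-1]; crop("side",355,210,20,"c12.png",20,im)
E
```

```text
15 [[752, 351], [702, 374], [650, 399], [596, 425], [462, 488]]
8 [[752, 351], [699, 386], [645, 422], [588, 460], [449, 554]]
3 [[752, 351], [698, 394], [642, 438], [585, 484], [443, 598]]
0 [[752, 351], [697, 398], [641, 447], [583, 498], [440, 623]]
-3 [[752, 351], [697, 403], [640, 456], [582, 512], [439, 647]]
```

View pics/c12.png

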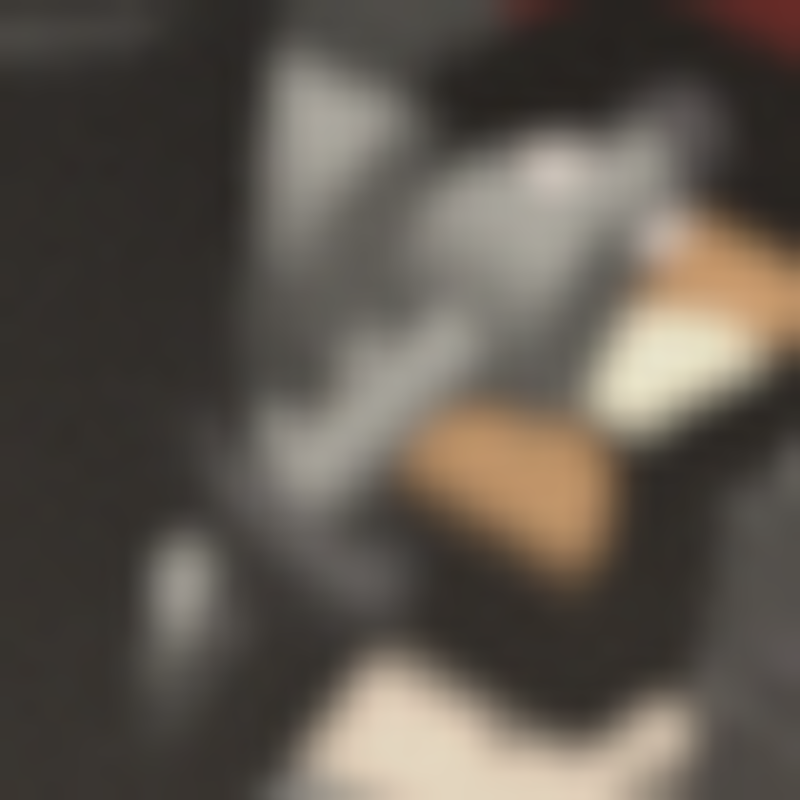

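```bash
python3 -m creep '[{"claw":0.2,"offset":[0,0,-0.001],"spin":0},{"claw":0.2,"offset":[0,0,-0.002],"spin":0},{"claw":0.2,"offset":[0,0,-0.002],"spin":0}]'
python3 -m creep '[{"claw":0.2,"offset":[0,0,-0.001],"spin":0},{"claw":0.2,"offset":[0,0,-0.002],"spin":0},{"claw":0.2,"offset":[0,0,-0.002],"spin":0}]'
python3 -m creep '[{"claw":0.2,"offset":[0,0,-0.001],"spin":0},{"claw":0.2,"offset":[0,0,-0.002],"spin":0},{"claw":0.2,"offset":[0,0,-0.002],"spin":0}]'
```

```text
time: 20.3
position: [571.5, -147.5, 158.2]
tool_rot: [2.007, 2.416, 0.0]
wrist_force: [-3.0, -0.6, 10.0]
opening: 29.2
time: 20.6
position: [571.7, -147.5, 156.3]
tool_rot: [2.007, 2.416, 0.001]
wrist_force: [-2.0, 0.4, 9.3]
opening: 29.2
time: 20.9
position: [571.8, -147.5, 155.2]
tool_rot: [2.007, 2.415, 0.001]
wrist_force: [-5.8, 1.2, 23.9]
opening: 29.0
```

```bash
python3 - <<'E'
from h import *
a=np.clip(avg("side",3),0,255).astype(np.uint8); cv2.imwrite("pics/side13.png",a[:,:,::-1]); crop("side",350,210,22,"c13.png",20,a)
im=cams.get_image("top"); crop("top",310,150,35,"c13t.png",10,im)
s=monitor.observe();print(s["position"],s["wrist_force"],s["moment"])
E
```

```text
[ 571.79731639 -147.50733402  155.1701061 ] [-6.24849401  0.10064386 23.7640567 ] [ 0.04099802  0.87183539 -0.18844963]
```

View pics/c13.png

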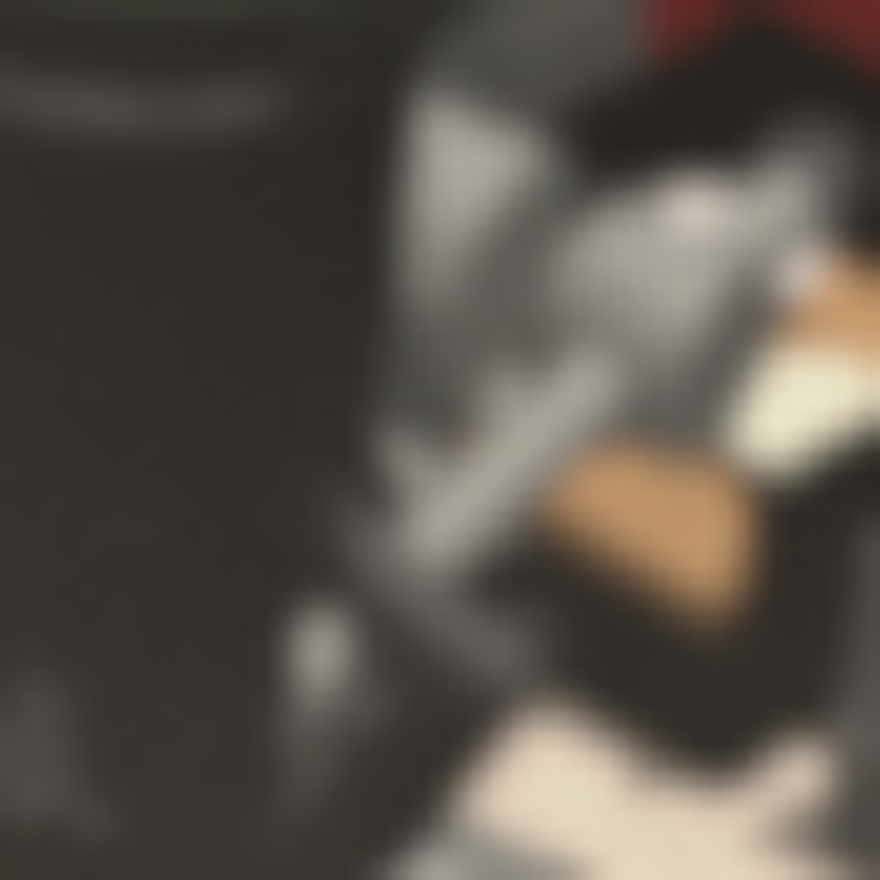

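View pics/c13t.png

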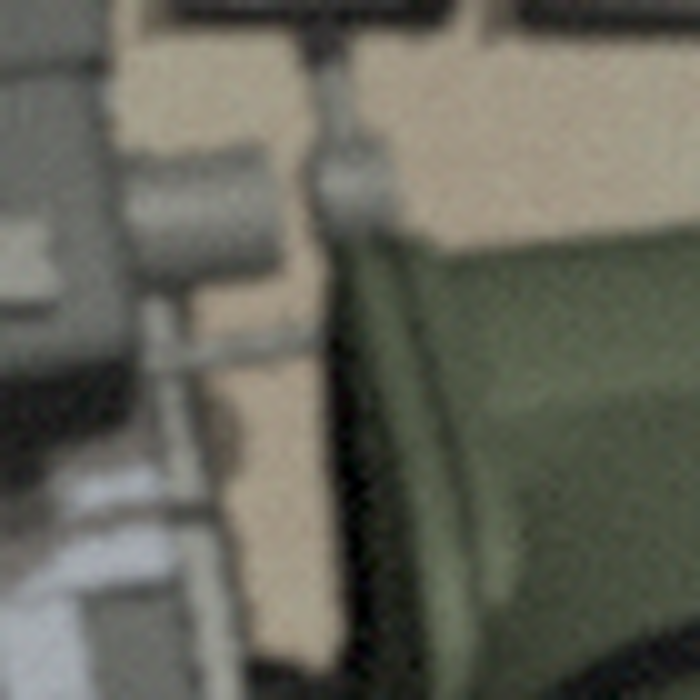

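The rod slope in the picture is 0.92; the model gives 0.94 at -3° and 0.87 at 0°. The rod touches the stop pin, and the force steps from 10 to 24 N there. Now a settle check, then a final look at the tray and the bystanders.

```bash
python3 -m creep '[{"claw":0.2,"offset":[0,0,-0.0005],"spin":0},{"claw":0.2,"offset":[0,0,-0.0005],"spin":0},{"claw":0.2,"offset":[0,0,-0.0005],"spin":0},{"claw":0.2,"offset":[0,0,-0.0005],"spin":0},{"claw":0.2,"offset":[0,0,-0.0005],"spin":0},{"claw":0.2,"offset":[0,0,-0.0005],"spin":0}]'
python3 - <<'E'
from h import *
im=cams.get_image("side"); cv2.imwrite("pics/side14.png",im[:,:,::-1])
c=lambda f:cv2.resize(cv2.imread(f)[205:265,275:345],None,fx=6,fy=6,interpolation=cv2.INTER_CUBIC)
cv2.imwrite("pics/cmp14.png",np.vstack([np.hstack([c("pics/side8.png")]),c("pics/side14.png")])[:,:])
s=monitor.observe();print(s["position"],s["wrist_force"],np.abs(s["joint_velocities"]).max())
E
```

```text
time: 21.7
position: [571.8, -147.5, 154.9]
tool_rot: [2.007, 2.415, 0.001]
wrist_force: [-7.7, 1.9, 28.5]
opening: 29.3
[ 571.82690203 -147.52644466  154.92636197] [-7.154257    1.11396067 27.67837609] 0.0012879300352927634
```

View pics/cmp14.png

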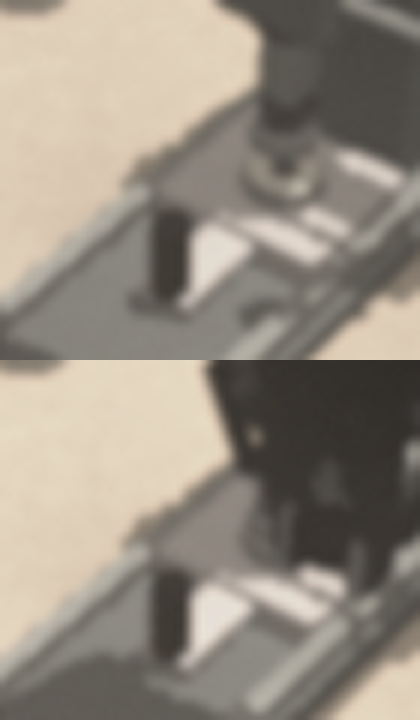

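View pics/side14.png

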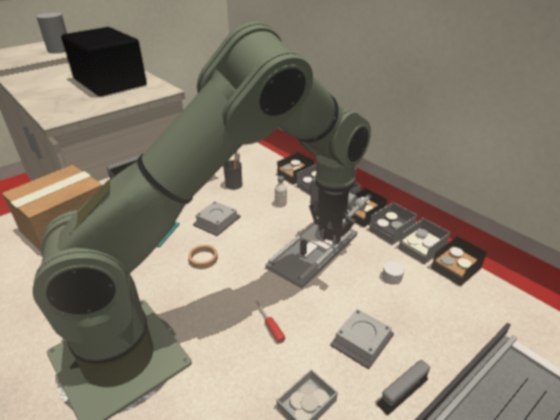

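The tray and knob are unchanged from before the pull (knob at (303,247) in both crops). The bystanders visible in this view are in place. The hold is steady, with the highest joint speed at 0.001 rad/s. Handing in.

```bash
python3 - <<'E'
from bench import job,monitor
print(job.close_job()); s=monitor.observe(); print(s["time"],s["position"],s["wrist_force"])
E
```

```text
the job is handed in; nothing more can be done
None
the job is handed in; nothing more can be done
```

I lifted the badge from the grey die and seated it in the nest. I then pushed the tray home, pulled the lever down by its ball and handed in at about 21.7 s, still holding it down. No verdict was reported.

**Last checks that held:**
- **Badge seat:** once released, the badge stood about 10 mm proud, as a seated badge should. It looked flat under the foot once the tray was home.
- **Tray:** it met its stop with 16 N after about 114 mm of travel, and did not move during the lever pull.
- **Lever:** the rod angle in the picture matched about 3° below level, and the rod touched its stop pin. The force stepped from 10 N to about 24 N at the stop, and I held it at about 28 N with the arm still.
- **Bystanders:** none had visibly moved in the last side picture, but I did not measure them.

**Checks that disagreed or could not be made:**
- **Cameras:** the two differed by about 5 mm in y. I corrected for this using the position of the gripped badge.
- **Badge under the ram:** the side camera put the badge about 4 mm from the computed home position, roughly the error of that camera.
- **Ball in the fingers:** the stop came about 9 mm lower in tool height than the first grip predicted, so the ball probably slid in the pads.
- **Foot on the badge:** the gripper hid the foot in the last pictures, so the pressing force was not seen directly.

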